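# Sort look-alike sanding discs by feel

### The job

Three sanding discs on the shelf look alike but have a fine, a medium and a coarse sole underneath; feel which is which by dragging each across the shelf, then slide each one onto its own coloured mark: the slickest (fine) centred on the green mark with one stripe, the middling one on the yellow mark with two stripes, the roughest (coarse) on the red mark with three stripes. Keep the discs flat on the shelf all the time, because the soles drop out if a disc is lifted or tipped, and leave the battery cases, jar and tape roll where they are.

Things in the scene. Friction and masses are not known exactly. Their poses are not given: they have to be found in the camera images.
- disc_a: One of three look-alike grey round sanding discs (disc_a, b, c, same sizes), 80 mm diameter, 27 mm tall, 0.7 to 0.85 kg, in the row near the robot. Which sole is under which is drawn anew each time: the letter says nothing. Origin: disc centre at shelf level, z up; yaw means nothing. Top: a round recess 70 mm across, floor 17 mm above the shelf, inside a rim 5 mm thick and 10 mm high.
- disc_b: As disc_a. Fingers reaching down into the recess and pushing the rim from inside tow the disc. Drag resistance when nothing presses it down: fine sole about 1.1 N, medium about 3.1 N, coarse about 7 N (each +-20%). Sole: hidden loose abrasive plate, 68 mm across, 5 mm thick, held sideways by a skirt with 2.5 mm of play.
- disc_c: As disc_a. The skirt round the loose sole ends 1.5 mm above the shelf and overlaps the sole by 3.5 mm, so the sole is lost if the disc is lifted. The drag force read just after a tow stops is about half to three quarters of that while moving; compare the three discs in the same way.
- mark_fine: Green printed square, 100 mm, flat on the shelf (1.5 mm, nothing to bump into), with one black stripe across it: the place for the fine disc. Origin: its centre at shelf level. The three marks lie 150 mm apart in a row on a grey liner beyond the discs, in any order.
- mark_medium: Yellow printed square, 100 mm, flat on the shelf (1.5 mm, nothing to bump into), with two black stripes across it: the place for the medium disc. Origin: its centre at shelf level. The three marks lie 150 mm apart in a row on a grey liner beyond the discs, in any order.
- mark_coarse: Red printed square, 100 mm, flat on the shelf (1.5 mm, nothing to bump into), with three black stripes across it: the place for the coarse disc. Origin: its centre at shelf level. The three marks lie 150 mm apart in a row on a grey liner beyond the discs, in any order.
- case_1: Orange battery case, 66 x 36 x 20 mm, between two discs of the near row; loose bystander. Origin: centre of its underside.
- case_2: Second orange battery case, as case_1, between the other two discs; loose bystander.
- jar: Small glass jar with a metal twist cap, 52 mm diameter, 75 mm tall, upright on the right; loose bystander. Origin: centre of its underside.
- tape: Blue roll of tape lying flat, 90 mm diameter, 25 mm tall, on the left; loose bystander. Origin: centre of its underside. Beyond the marks, at least 110 mm from their centres, a router (aerials 150 mm tall), a vase and an organizer stand fixed along the back.
There are look-alikes about, which are no part of the job. Leave any orange look-alike of the disc_c alone.

How it is judged:
At the end, for the whole second after the job is handed in: The fine disc is on the green mark, the medium one on the yellow and the coarse one on the red, each sole's centre within 20 mm of its mark's centre and still under its disc, every disc flat on the shelf (within 0.06 rad) and at rest (horizontal distance between sole_fine_c0 and mark_fine below 0.02 m and (horizontal distance between sole_fine_c0 and disc_a below 0.008 m or horizontal distance between sole_fine_c0 and disc_b below 0.008 m or horizontal distance between sole_fine_c0 and disc_c below 0.008 m) and horizontal distance between sole_medium_c0 and mark_medium below 0.02 m and (horizontal distance between sole_medium_c0 and disc_a below 0.008 m or horizontal distance between sole_medium_c0 and disc_b below 0.008 m or horizontal distance between sole_medium_c0 and disc_c below 0.008 m) and horizontal distance between sole_coarse_c0 and mark_coarse below 0.02 m and (horizontal distance between sole_coarse_c0 and disc_a below 0.008 m or horizontal distance between sole_coarse_c0 and disc_b below 0.008 m or horizontal distance between sole_coarse_c0 and disc_c below 0.008 m) and angle between each of disc_a, disc_b, disc_c's own z axis and vertical below 0.06 rad and linear speed of each of disc_a, disc_b, disc_c below 0.01 m/s and height (world z) of each of disc_a, disc_b, disc_c below 0.004 m); the robot touches nothing.
It fails at once if a disc is lifted more than 8 mm or tipped more than 0.25 rad (height (world z) of any of disc_a, disc_b, disc_c above 0.008 m or angle between any of disc_a, disc_b, disc_c's own z axis and vertical above 0.25 rad).
It fails at once if a bystander (battery case, jar or tape roll) is moved more than 25 mm (distance of any of case_1, case_2, jar, tape from where it was at the start of the episode above 0.025 m).
It fails at once if the jar is tipped over (angle between jar's own z axis and vertical above 0.5 rad).
It also fails if it takes over 72 s, if anything falls off the work surface, if the arm or the gripper's body presses on something with over 40 N, if the wrist force passes 120 N, or if a joint passes its speed limit or range.

### The arm

A 7-joint arm with a two-finger parallel gripper is mounted at the origin on the work surface. World frame = base frame: x ahead of the robot, y to its left, z up, the work surface at z = 0. Lengths are in m, angles in rad, forces in N, time in s.
With the tool pointing down it reaches from about 0.425 to 0.925 m from the base axis. Payload 6.8 kg.
Tool frame: the origin (TCP) lies on the centre line of the jaws, within the pads' length; the fingertips stand 17 mm ahead of it and the grasp point (between the pads) lies 2 mm behind it; z points along the fingers, x is the direction in which the jaws open and shut, and the axes are right-handed (so a half turn about z gives the same grasp; the last joint's range is limited). The gripper opens to 85 mm and grips with 20 to 120 N. Pads are 22 mm wide; open, the fingers measure 114 mm over their backs; the gripper's body (76 mm by 85 mm) begins 54 mm behind the grasp point. The pads swing forward as they close: fully open they stand 13 mm farther back than shut.
Start: joints at [1.234, 0.477, 0.022, 1.555, -0.011, 1.109, -0.083], TCP at [0.153, -0.657, 0.21] pointing down, gripper open.
Joint ranges: [-2.96, 2.96], [-0.34, 2.1], [-1.41, 1.46], [0.24, 2.44], [-1.37, 4.51], [0.17, 1.92], [-2.96, 2.96]. Speed limits (rad/s): [2.39, 2.39, 3.14, 3.14, 3.14, 3.14, 3.14].

### API

Orientations are given as a unit quaternion [w, x, y, z].
In Python, from station import status, read_camera, camera_model, bot gives the robot as it stands.
- The arm moves only by the tool arm_command, never from a script. Its argument "series" is a list of rows, each a list of 3 entries, a list of its own where there are three numbers: the finger opening in mm, from 0 to 85.4, then the shift along the tool's x, y, z in mm, then the turn about the tool's z in rad. In form: [[gripper, [dx, dy, dz], roll], ...]. A call has 1 to 8 rows; each row is the pose to reach, as a shift and turn from the pose commanded when the call began, along the tool's axes at that moment; what a row does not reach only later rows make up. A row lasts 1/8 s, in which the tool goes at most 62.5 mm and 10.7 degrees, less where a joint would pass 70% of its speed; a pose out of reach is approached as far as the arm can. A call with a gripper value outside its range is refused whole. The fingers move at their own pace and stop on an object; "squeeze" is the grip in N (left out, the last holds). Time passes only in rows, so rows that repeat a pose let the fingers close. It gives the time, the measured TCP pose, the force and the opening at its end, in the units of the state.
- status.get_obs(): the state, without advancing time (a new reading comes with each control period).
- read_camera(name): name is "side" or "top" or "wrist"; returns the picture (420x560x3 uint8, blue, green, red); there is no depth.
- camera_model(name): a dict with "fov_y" (degrees; the focal length in pixels is half the picture's height over the tangent of half this angle, whatever the lens; pixels are square), "cx", "cy" (the principal point, pixels), "R" (3x3) and "t" (3): a world point X has camera coordinates R X + t. Camera axes: x right, y down, z forward; pixel columns grow to the right and rows downward; lengths in m; the calibration is good to about 2 mm. A picture is of the moment at which its call begins: read the wrist's pose just before it. camera_model takes no time and is no camera call; for the wrist camera it gives the pose at the moment of the call.
- bot.hand_in(): hands the job in, once; it reports no verdict.
The state is a dict: "t": time; "q": joint angles; "joint_vel": joint speeds; "joint_torque": joint torques, N m; "eef_pos": TCP position; "tool_rot": TCP orientation; "contact_force": force on the tool from outside, world axes, zero at the start; "torque": the same for the moment, N m; "gripper_width": opening from 0.0 (shut) to 1.0 (fully open).
Only numpy, scipy, OpenCV 4.12 (cv2) and the standard library are available. Lean on these libraries where they do the work, as an engineer would, in place of code of your own. Each camera call takes 0.05 s, during which the arm holds its last target.

## Working session

There is one attempt and no reset: what is moved stays moved. The work goes in short steps, Python scripts to look and compute and a tool call to move; the robot and the scene stay as the last step left them, time stands still between calls to the robot, and variables do not carry over. Pictures are saved under pics/ and viewed, and the job is handed in when it is done.

Besides the shell and the picture viewer there is one more tool, called by a JSON object that holds its "api" and its "payload". arm_command: Moves the arm, as the interface text tells. Its arguments: {"type":"object","properties":{"series":{"type":"array"},"squeeze":{"type":"number"}},"required":["series"]}

```bash
mkdir -p pics; ls
python3 - <<'E'
from station import status, read_camera, camera_model, bot
import cv2
print(status.get_obs())
for n in ("top","side","wrist"):
    cv2.imwrite(f"pics/{n}0.png",read_camera(n)); print(n,camera_model(n))
print(status.get_obs()['t'])
E
```

```text
pics
{'t': 0.0, 'q': array([ 1.23391076,  0.47779129,  0.02236778,  1.55646359, -0.01147159,
        1.10930168, -0.08308401]), 'joint_vel': array([-0.00081967, -0.00100694,  0.00018872, -0.00131148,  0.00068036,
       -0.00018024,  0.00088386]), 'joint_torque': array([-5.46787232e-04, -5.96444035e+01,  1.60701815e+00, -2.81204510e+01,
        1.22867691e-02,  9.34755779e-03, -7.81196036e-06]), 'eef_pos': array([ 0.15289838, -0.65680167,  0.2093271 ]), 'tool_rot': array([-4.99650201e-04,  7.83204453e-01, -6.21763575e-01, -7.69794720e-04]), 'contact_force': array([-0.04549697, -0.5123935 ,  0.09412208]), 'torque': array([-0.00683781,  0.05456568, -0.00078474]), 'gripper_width': 1.0037341885881126}
top {'fov_y': 43.30731296491348, 'cx': 270.62188540236843, 'cy': 210.29662334012934, 'R': array([[ 0.01183832, -0.99992171, -0.00405195],
       [-0.98701719, -0.01103623, -0.16023507],
       [ 0.16017781,  0.00589625, -0.98707057]]), 't': array([-0.01272832,  0.49599733,  1.16606728])}
side {'fov_y': 46.65543399758976, 'cx': 272.6017938292676, 'cy': 210.88699108499114, 'R': array([[ 0.98754768, -0.15704017, -0.00937912],
       [-0.09829701, -0.56939623, -0.8161652 ],
       [ 0.12283028,  0.80692399, -0.57774251]]), 't': array([-0.47807236,  0.09331473,  1.1387214 ])}
wrist {'fov_y': 61.36219616036524, 'cx': 281.95509820447825, 'cy': 212.90339936919264, 'R': array([[ 2.27416145e-01, -9.73797263e-01, -8.87626210e-04],
       [-9.39525495e-01, -2.19651986e-01,  2.62763867e-01],
       [-2.56073704e-01, -5.89227984e-02, -9.64859763e-01]]), 't': array([-0.67452545, -0.03565204,  0.37852149])}
0.15
```

View pics/top0.png

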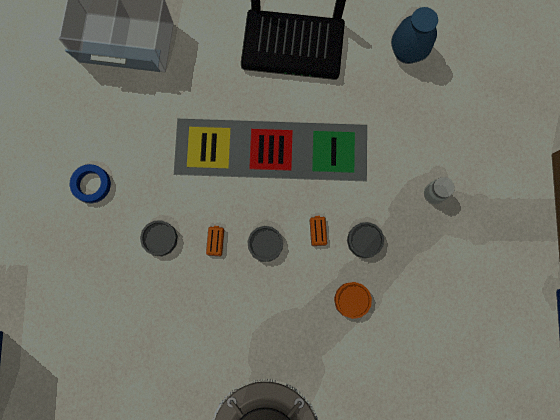

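View pics/side0.png

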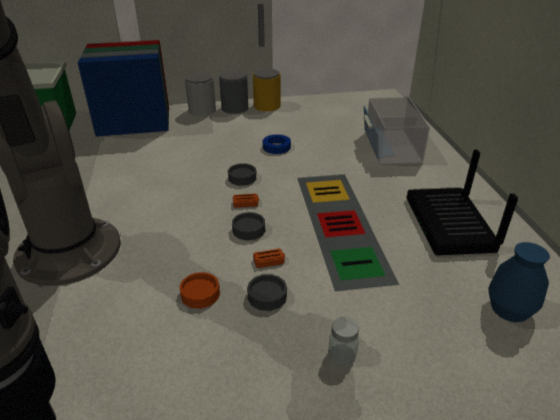

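The top view shows three grey discs at about (159,238), (266,244) and (366,240). An orange look-alike at (352,300) is not part of the job. The marks are yellow (208,147), red (271,150) and green (334,151). The orange cases are at (216,241) and (318,231), the tape at (90,184) and the jar at (440,190). I'll check an enlarged crop and measure.

```bash
cat > h.py <<'E'
import numpy as np, cv2
from station import status, read_camera, camera_model, bot
def ray(m,u,v,z,H=420):
    f=H/2/np.tan(np.radians(m['fov_y'])/2)
    d=np.array([(u-m['cx'])/f,(v-m['cy'])/f,1.])
    R=np.array(m['R']);t=np.array(m['t'])
    c=-R.T@t; w=R.T@d
    return c+w*(z-c[2])/w[2]
def proj(m,X,H=420):
    f=H/2/np.tan(np.radians(m['fov_y'])/2)
    p=np.atleast_2d(X)@np.array(m['R']).T+np.array(m['t'])
    return np.c_[p[:,0]/p[:,2]*f+m['cx'],p[:,1]/p[:,2]*f+m['cy']]
def circ(c,r,z,n=40):
    a=np.linspace(0,2*np.pi,n)
    return np.c_[c[0]+r*np.cos(a),c[1]+r*np.sin(a),np.full(n,z)]
E
python3 - <<'E'
from h import *
im=cv2.imread('pics/top0.png');m=camera_model('top');hsv=cv2.cvtColor(im,cv2.COLOR_BGR2HSV)
for n,(u,v) in dict(yellow=(195,147),red=(254,150),green=(318,151),c1=(216,241),c2=(318,231),tape=(80,184)).items():
    h=hsv[v-2:v+3,u-2:u+3,0].mean()
    mk=((abs(hsv[...,0].astype(float)-hsv[v,u,0])<8)&(hsv[...,1]>110)&(hsv[...,2]>40)).astype(np.uint8)
    n_,l,st,ce=cv2.connectedComponentsWithStats(mk)
    cand=[i for i in range(1,n_) if st[i][4]>60 and np.hypot(*(ce[i]-[u,v]))<30]
    for i in cand:
        pts=np.argwhere(l==i)[:,::-1].astype(np.float32); (c,s,a)=cv2.minAreaRect(pts)
        print(n,c,s,a,ray(m,c[0],c[1],{'y':.0015,'r':.0015,'g':.0015,'c':.02,'t':.025}[n[0]]).round(4))
big=cv2.resize(im[110:330,130:400],None,fx=2.9,fy=2.7,interpolation=cv2.INTER_CUBIC)
cv2.imwrite('pics/crop.png',big)
for u,v in [(159,238),(266,244),(366,240),(352,300)]: print(ray(m,u,v,.017).round(4))
E
```

```text
yellow (208.16957092285156, 147.10848999023438) (41.797786712646484, 40.74909973144531) 2.8624050617218018 [0.6544 0.145  0.0015]
green (333.4090576171875, 151.27528381347656) (41.92827224731445, 40.51215362548828) 1.5911403894424438 [ 0.6473 -0.1555  0.0015]
c1 (214.7517547607422, 240.4793243408203) (16.02777862548828, 29.398101806640625) 4.763641834259033 [0.4277 0.1207 0.02  ]
c2 (317.9974670410156, 230.4644775390625) (29.28253746032715, 15.745597839355469) 85.91438293457031 [ 0.4535 -0.1166  0.02  ]
[0.4322 0.2498 0.017 ]
[0.4212 0.0028 0.017 ]
[ 0.433  -0.2272  0.017 ]
[ 0.2965 -0.1932  0.017 ]
```

View pics/crop.png

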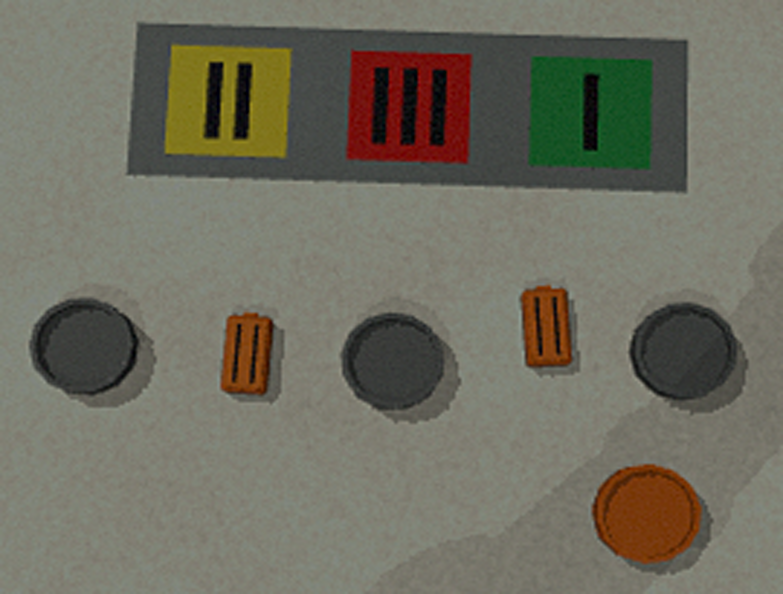

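View pics/wrist0.png

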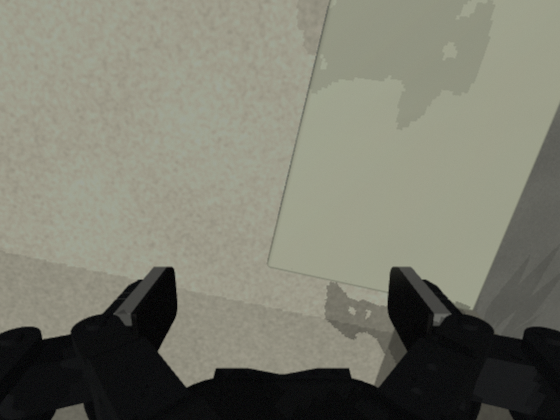

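Run:
```python
from h import *
from scipy.optimize import minimize
im=cv2.imread('pics/top0.png');m=camera_model('top')
ms=camera_model('side'); ims=cv2.imread('pics/side0.png')
hsv=cv2.cvtColor(im,cv2.COLOR_BGR2HSV)
mk=(((hsv[...,0]<6)|(hsv[...,0]>174))&(hsv[...,1]>130)&(hsv[...,2]>40)).astype(np.uint8); mk[:, :245]=0;mk[:,297:]=0;mk[:120]=0;mk[180:]=0
p=np.argwhere(mk)[:,::-1].astype(np.float32);c,s,a=cv2.minAreaRect(p);print('red',c,s,ray(m,*c,.0015).round(4))
def grad(i): 
    return cv2.GaussianBlur(cv2.cvtColor(i,cv2.COLOR_BGR2GRAY).astype(np.float32),(0,0),0.8)
g=grad(im); gs=grad(ims)
def samp(g,P): return cv2.remap(g,P[:,0].astype(np.float32)[None],P[:,1].astype(np.float32)[None],cv2.INTER_LINEAR)[0]
def score(c,cams):
    s=0
    for m,g in cams:
        s+=(samp(g,proj(m,circ(c,.044,.027)))-samp(g,proj(m,circ(c,.038,.027)))).mean()
    return -s
out=[]
for u,v in [(159,238),(266,244),(366,240)]:
    c0=ray(m,u,v,.02)[:2]
    r=[minimize(score,c0,args=(cc,),method='Nelder-Mead',options=dict(initial_simplex=[c0,c0+[.008,0],c0+[0,.008]])) for cc in ([(m,g)],[(ms,gs)],[(m,g),(ms,gs)])]
    print([q.x.round(4) for q in r]); out.append(r[2].x)
def draw(im,m,fn):
  S=4; outs=[]
  for c in out:
    P=proj(m,[[*c,.02]])[0].astype(int); x0,y0=P-33
    k=cv2.resize(im[max(y0,0):y0+66,max(x0,0):x0+66],None,fx=S,fy=S,interpolation=cv2.INTER_CUBIC)
    for r,z,col in [(.04,.027,(0,255,255)),(.035,.017,(0,255,0))]:
        q=((proj(m,circ(c,r,z))-[x0,y0]+.5)*S).astype(np.int32); cv2.polylines(k,[q],True,col,1)
    outs.append(k)
  cv2.imwrite(fn,np.hstack(outs))
draw(im,m,'pics/ov_top.png');draw(ims,ms,'pics/ov_side.png')
```

```text
red (270.7064208984375, 149.1880645751953) (41.647544860839844, 40.496559143066406) [ 0.6508 -0.0052  0.0015]
[array([0.4311, 0.2473]), array([0.4355, 0.2497]), array([0.4322, 0.2473])]
[array([0.4215, 0.0045]), array([0.4247, 0.0039]), array([0.4225, 0.0044])]
[array([ 0.4324, -0.2227]), array([ 0.436 , -0.2264]), array([ 0.4336, -0.2232])]
```

View pics/ov_top.png

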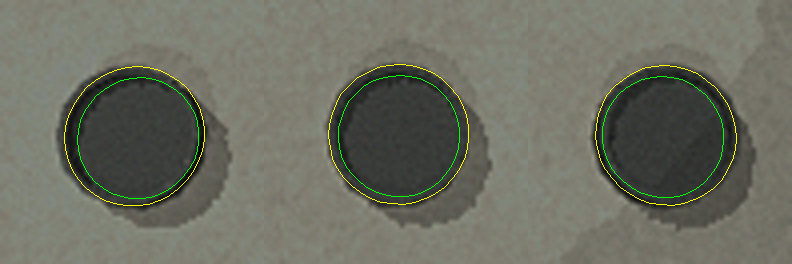

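View pics/ov_side.png

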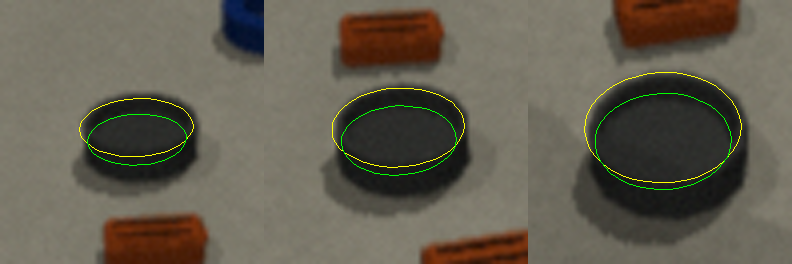

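The overlays put the discs at L ≈ (0.433, 0.249), C ≈ (0.423, 0.004) and R ≈ (0.434, −0.225). The marks are yellow (0.654, 0.145), red (0.651, −0.005) and green (0.647, −0.156). I'll start with R.

```bash
cat >> h.py <<'E'
from scipy.spatial.transform import Rotation as Ro
def go(tx,ty,tz,yaw=-np.pi/2):
    o=status.get_obs(); q=o['tool_rot']; R=Ro.from_quat([q[1],q[2],q[3],q[0]]).as_matrix()
    d=R.T@(np.array([tx,ty,tz])-o['eef_pos'])*1000
    cy=np.arctan2(R[1,0],R[0,0]); dr=-(yaw-cy)
    print('t',round(o['t'],2),'pos',(o['eef_pos']*1000).round(1),'F',o['contact_force'].round(2),'w',round(o['gripper_width'],3),'yaw',cy.round(3),'| shift',d.round(1),'roll',round(dr,3))
E
python3 -c "
from h import *
go(.438,-.225,.13)"
```

```text
t 0.15 pos [ 153.  -657.   209.6] F [ 0.49 -0.41 -1.02] w 1.004 yaw -1.342 | shift [-355.9 -375.6   80. ] roll 0.229
```

{"api": "arm_command", "payload": {"series": [[20, [-356, -376, 40], 0.23], [20, [-356, -376, 40], 0.23], [20, [-356, -376, 40], 0.23], [20, [-356, -376, 40], 0.23], [20, [-356, -376, 40], 0.23], [20, [-356, -376, 40], 0.23], [20, [-356, -376, 40], 0.23], [20, [-356, -376, 40], 0.23]]}}

```text
t: 1.15
eef_pos: [0.4287, -0.2398, 0.1718]
tool_rot: [0.0, -0.707, 0.708, -0.0]
contact_force: [0.8, -0.5, -0.2]
gripper_width: 0.233
```

```bash
python3 -c "
from h import *
go(.438,-.225,.13)"
```

```text
t 1.15 pos [ 428.7 -239.8  171.8] F [ 0.81 -0.55 -0.19] w 0.233 yaw -1.572 | shift [-14.8  -9.2  41.8] roll -0.001
```

{"api": "arm_command", "payload": {"series": [[20, [0, 0, 0], 0], [20, [0, 0, 0], 0]]}}

```text
t: 1.4
eef_pos: [0.4275, -0.2419, 0.1716]
tool_rot: [-0.0, -0.707, 0.707, 0.0]
contact_force: [-0.1, -1.3, -0.3]
gripper_width: 0.235
```

Run:
```python
from h import *
go(.438,-.225,.09)
m=camera_model('wrist');im=read_camera('wrist')
for r,z,col in [(.04,.027,(0,255,255)),(.035,.017,(0,255,0))]:
    q=(proj(m,circ((.434,-.225),r,z))).astype(np.int32); cv2.polylines(im,[q],True,col,1)
cv2.imwrite('pics/w1.png',im)
```

```text
t 1.4 pos [ 427.5 -241.9  171.6] F [-0.11 -1.3  -0.25] w 0.235 yaw -1.572 | shift [-16.9 -10.5  81.6] roll -0.001
```

View pics/w1.png

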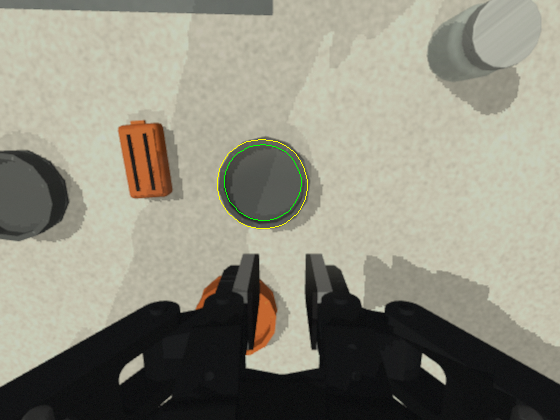

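{"api": "arm_command", "payload": {"series": [[20, [-17, -10.5, 40], 0], [20, [-17, -10.5, 92], 0], [20, [-17, -10.5, 92], 0], [20, [-17, -10.5, 92], 0]]}}

```text
t: 1.95
eef_pos: [0.4387, -0.226, 0.0811]
tool_rot: [0.0, -0.706, 0.708, -0.001]
contact_force: [0.6, -0.5, 0.5]
gripper_width: 0.236
```

Run:
```python
from h import *
go(.438,-.225,.05)
im=read_camera('side'); im2=read_camera('wrist')
m=camera_model('side')
p=proj(m,[[*status.get_obs()['eef_pos'][:2],z] for z in (.08,.063,.027,.017,0)]).round(1);print(p)
P=p[2].astype(int)
k=cv2.resize(im[P[1]-80:P[1]+40,P[0]-60:P[0]+80],None,fx=4,fy=4,interpolation=cv2.INTER_CUBIC)
k2=cv2.resize(im2[100:400,120:440],None,fx=1.6,fy=1.6)
cv2.imwrite('pics/s2.png',k);cv2.imwrite('pics/w2.png',k2)
```

```text
t 1.95 pos [ 438.7 -226.    81.1] F [ 0.64 -0.55  0.52] w 0.236 yaw -1.574 | shift [-1.   0.7 31.1] roll -0.003
[[268.  268.2]
 [268.1 274.5]
 [268.3 287.6]
 [268.4 291.1]
 [268.5 297. ]]
```

View pics/s2.png

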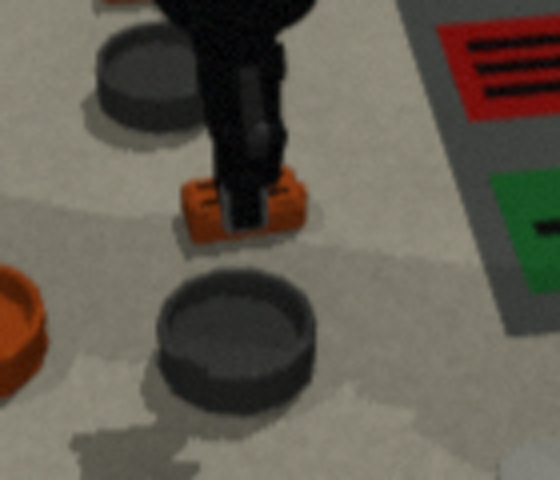

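View pics/w2.png

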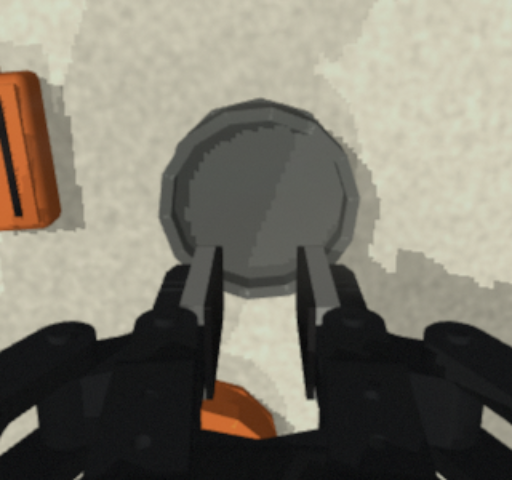

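Run:
```python
from h import *
o=status.get_obs();x,y,z=o['eef_pos'];print(o['t'],o['eef_pos'])
m=camera_model('wrist');s=camera_model('side')
for zz in (-.02,-.017,-.005,0,.01,.02):
  print(zz,proj(m,[[x+.011,y+.01,z+zz],[x+.011,y-.01,z+zz]]).round(0).tolist(),'side',proj(s,[[x,y-.024,z+zz],[x,y+.024,z+zz]]).round(0).tolist())
im=read_camera('side');cv2.imwrite('pics/s3.png',cv2.resize(im[150:330,150:390],None,fx=3.3,fy=3.3,interpolation=cv2.INTER_CUBIC))
```

```text
2.05 [ 0.43961496 -0.22591047  0.08182453]
-0.02 [[263.0, 221.0], [300.0, 221.0]] side [[270.0, 283.0], [266.0, 267.0]]
-0.017 [[262.0, 222.0], [300.0, 222.0]] side [[270.0, 282.0], [266.0, 266.0]]
-0.005 [[261.0, 229.0], [301.0, 229.0]] side [[270.0, 278.0], [266.0, 261.0]]
0 [[261.0, 232.0], [302.0, 232.0]] side [[270.0, 276.0], [266.0, 260.0]]
0.01 [[259.0, 239.0], [303.0, 239.0]] side [[270.0, 272.0], [266.0, 256.0]]
0.02 [[258.0, 247.0], [304.0, 247.0]] side [[270.0, 268.0], [266.0, 252.0]]
```

View pics/s3.png

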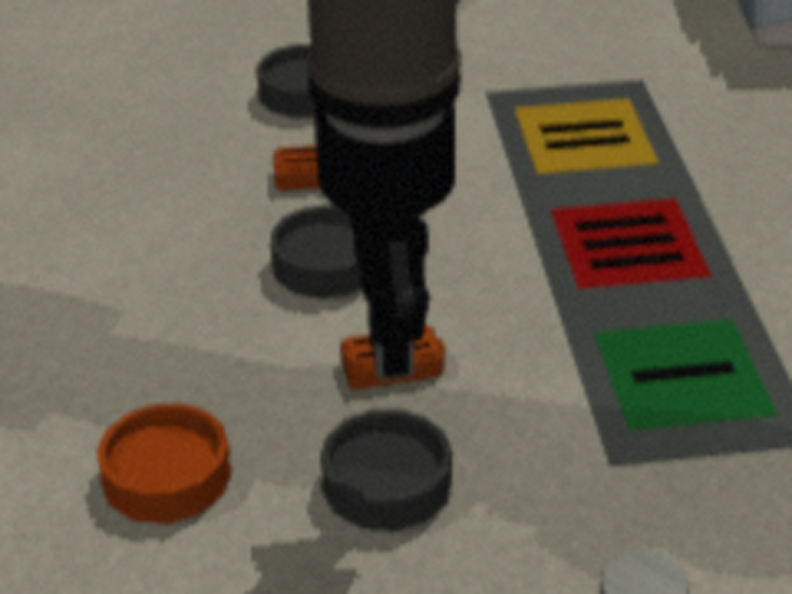

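{"api": "arm_command", "payload": {"series": [[20, [0, 0, 20], 0], [20, [0, 0, 30], 0], [20, [0, 0, 30], 0]]}}

```text
t: 2.48
eef_pos: [0.4383, -0.2245, 0.0499]
tool_rot: [-0.0, -0.707, 0.708, 0.0]
contact_force: [0.8, -0.5, 0.4]
gripper_width: 0.235
```

Run:
```python
from h import *
go(.438,-.225,.04)
im=read_camera('side');a=cv2.resize(im[220:330,210:330],None,fx=4,fy=4,interpolation=cv2.INTER_CUBIC)
im=read_camera('wrist');b=cv2.resize(im[120:340,190:390],None,fx=2,fy=2,interpolation=cv2.INTER_CUBIC)
cv2.imwrite('pics/sw4.png',np.hstack([a[:440],b[:440]][:2]))
```

```text
t 2.48 pos [ 438.3 -224.5   49.9] F [ 0.8  -0.49  0.41] w 0.235 yaw -1.572 | shift [0.5 0.3 9.9] roll -0.001
```

View pics/sw4.png

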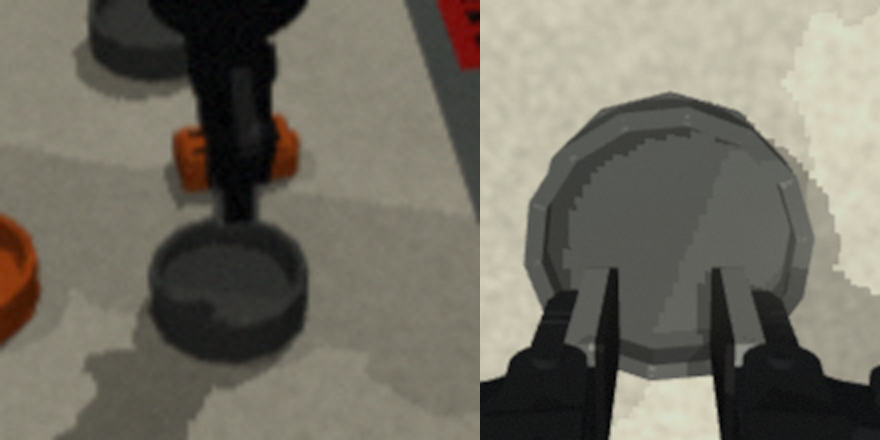

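Run:
```python
from h import *
o=status.get_obs();e=o['eef_pos'];print(e)
m=camera_model('wrist');f=210/np.tan(np.radians(m['fov_y'])/2)
R=np.array(m['R']);t=np.array(m['t'])
print('cam pos rel tcp',(-R.T@t-e).round(4))
for D in (.13,.14,.15,.16,.17,.186):
  for u in (257,307.5):
    X=R.T@(np.array([(u-m['cx'])/f*D,(254-m['cy'])/f*D,D])-t); print(D,((X-e)*1000).round(1), proj(camera_model('side'),[X]).round(1))
```

```text
[ 0.43885707 -0.22470398  0.05036847]
cam pos rel tcp [ 0.0654 -0.0003  0.1645]
0.13 [16.8  8.8 43. ] [[275.1 258.9]]
0.13 [16.8 -9.8 43. ] [[276.6 265. ]]
0.14 [13.1  9.5 33.6] [[273.2 262.4]]
0.14 [ 13.  -10.5  33.7] [[274.8 269.1]]
0.15 [ 9.3 10.2 24.3] [[271.4 265.9]]
0.15 [  9.3 -11.2  24.3] [[273.  273.1]]
0.16 [ 5.6 10.9 14.9] [[269.5 269.4]]
0.16 [  5.6 -11.9  15. ] [[271.3 277. ]]
0.17 [ 1.8 11.6  5.6] [[267.7 272.8]]
0.17 [  1.8 -12.7   5.6] [[269.5 281. ]]
0.186 [-4.1 12.7 -9.4] [[264.9 278.2]]
0.186 [ -4.2 -13.8  -9.3] [[266.8 287.2]]
```

{"api": "arm_command", "payload": {"series": [[20, [0, 0, 6], 0], [20, [0, 0, 12], 0]]}}

```text
t: 2.82
eef_pos: [0.4387, -0.2246, 0.0377]
tool_rot: [0.0, -0.707, 0.708, -0.0]
contact_force: [-1.3, 0.6, 0.1]
gripper_width: 0.234
```

{"api": "arm_command", "payload": {"series": [[20, [0, 0, 2], 0]]}}

```text
t: 2.95
eef_pos: [0.4382, -0.2244, 0.0353]
tool_rot: [-0.0, -0.707, 0.707, 0.0]
contact_force: [-0.1, -0.2, 0.6]
gripper_width: 0.233
```

{"api": "arm_command", "payload": {"series": [[20, [0, 0, 2], 0]]}}

```text
t: 3.08
eef_pos: [0.4384, -0.2245, 0.0336]
tool_rot: [-0.0, -0.707, 0.708, 0.0]
contact_force: [0.5, 0.3, -0.0]
gripper_width: 0.234
```

Run:
```python
from h import *
go(.438,-.225,.04)
im=read_camera('side');a=cv2.resize(im[220:330,210:330],None,fx=4,fy=4,interpolation=cv2.INTER_CUBIC)
im=read_camera('wrist');b=cv2.resize(im[120:340,190:390],None,fx=2,fy=2,interpolation=cv2.INTER_CUBIC)
cv2.imwrite('pics/sw5.png',np.hstack([a[:440],b[:440]][:2]))
```

```text
t 3.08 pos [ 438.4 -224.5   33.6] F [ 0.48  0.32 -0.02] w 0.234 yaw -1.572 | shift [ 0.5  0.4 -6.4] roll -0.001
```

View pics/sw5.png

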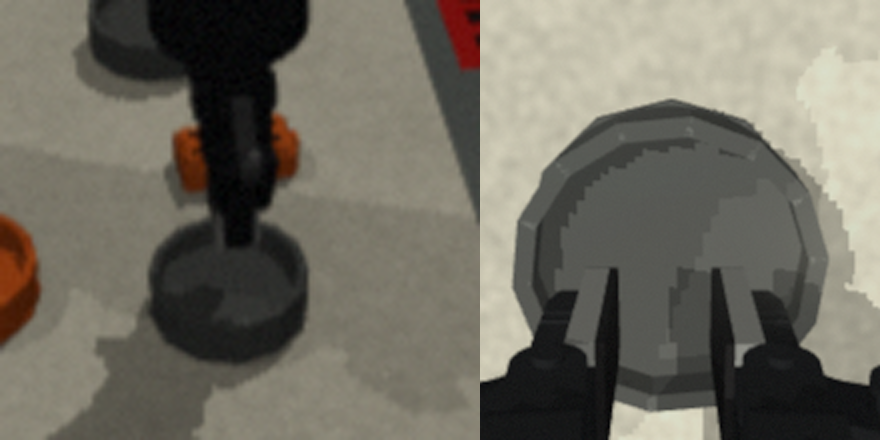

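{"api": "arm_command", "payload": {"series": [[20, [0, 0, 5], 0]]}}

```text
t: 3.3
eef_pos: [0.4388, -0.2247, 0.0289]
tool_rot: [0.0, -0.707, 0.708, -0.0]
contact_force: [0.3, -0.5, -0.8]
gripper_width: 0.238
```

{"api": "arm_command", "payload": {"series": [[20, [0, 0, 5], 0]]}}

```text
t: 3.42
eef_pos: [0.4385, -0.2245, 0.0235]
tool_rot: [0.0, -0.707, 0.708, -0.0]
contact_force: [-0.5, 0.3, 0.2]
gripper_width: 0.232
```

Run:
```python
from h import *
go(.438,-.225,.04)
im=read_camera('side');a=cv2.resize(im[220:330,210:330],None,fx=4,fy=4,interpolation=cv2.INTER_CUBIC)
im=read_camera('wrist');b=cv2.resize(im[120:340,190:390],None,fx=2,fy=2,interpolation=cv2.INTER_CUBIC)
cv2.imwrite('pics/sw6.png',np.hstack([a[:440],b[:440]][:2]))
```

```text
t 3.42 pos [ 438.5 -224.5   23.5] F [-0.45  0.31  0.16] w 0.232 yaw -1.572 | shift [  0.5   0.5 -16.5] roll -0.001
```

View pics/sw6.png

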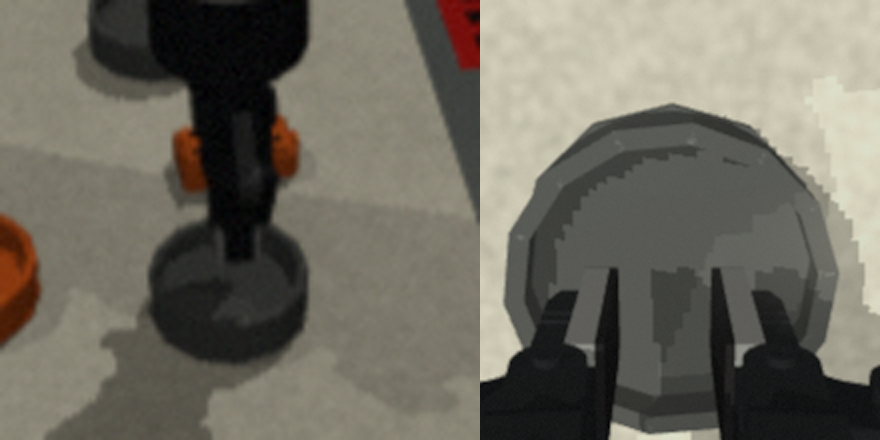

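The fingertips are clearly well behind where the text puts them, since there is still no contact at TCP z = 0.0235. I'll keep feeling downward.

{"api": "arm_command", "payload": {"series": [[20, [0, 0, 5], 0], [20, [0, 0, 10], 0]]}}

```text
t: 3.78
eef_pos: [0.4385, -0.2245, 0.0135]
tool_rot: [0.0, -0.707, 0.708, -0.0]
contact_force: [-0.2, -0.6, -0.2]
gripper_width: 0.239
```

Run:
```python
from h import *
go(.438,-.225,.04)
im=read_camera('side');a=cv2.resize(im[220:330,210:330],None,fx=4,fy=4,interpolation=cv2.INTER_CUBIC)
im=read_camera('wrist');b=cv2.resize(im[120:340,190:390],None,fx=2,fy=2,interpolation=cv2.INTER_CUBIC)
cv2.imwrite('pics/sw7.png',np.hstack([a[:440],b[:440]][:2]))
```

```text
t 3.77 pos [ 438.5 -224.5   13.5] F [-0.21 -0.58 -0.2 ] w 0.239 yaw -1.572 | shift [  0.5   0.5 -26.5] roll -0.001
```

View pics/sw7.png

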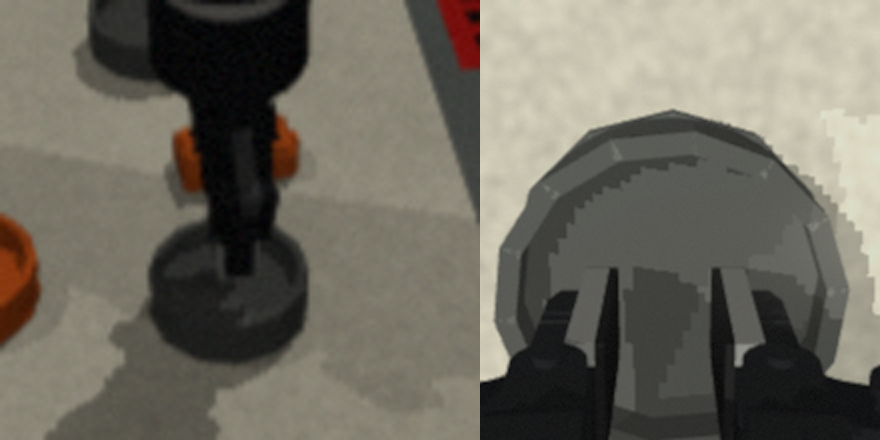

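{"api": "arm_command", "payload": {"series": [[20, [0, 0, 4], 0], [20, [0, 0, 8], 0]]}}

```text
t: 4.12
eef_pos: [0.4386, -0.2246, 0.0056]
tool_rot: [0.0, -0.707, 0.708, -0.0]
contact_force: [0.4, 0.5, 1.0]
gripper_width: 0.231
```

{"api": "arm_command", "payload": {"series": [[20, [0, 0, 3], 0]]}}

```text
t: 4.25
eef_pos: [0.4384, -0.2245, 0.0025]
tool_rot: [-0.0, -0.707, 0.708, 0.0]
contact_force: [0.4, 0.2, 0.7]
gripper_width: 0.235
```

{"api": "arm_command", "payload": {"series": [[20, [0, 0, 3], 0]]}}

```text
t: 4.38
eef_pos: [0.4385, -0.2245, -0.0004]
tool_rot: [0.0, -0.707, 0.708, -0.0]
contact_force: [0.6, -0.4, -0.5]
gripper_width: 0.232
```

Run:
```python
from h import *
go(.438,-.225,.04)
im=read_camera('side');a=cv2.resize(im[220:330,210:330],None,fx=4,fy=4,interpolation=cv2.INTER_CUBIC)
im=read_camera('wrist');b=cv2.resize(im[120:340,190:390],None,fx=2,fy=2,interpolation=cv2.INTER_CUBIC)
cv2.imwrite('pics/sw8.png',np.hstack([a[:440],b[:440]][:2]))
```

```text
t 4.38 pos [ 4.385e+02 -2.245e+02 -4.000e-01] F [ 0.6  -0.44 -0.47] w 0.232 yaw -1.572 | shift [  0.5   0.5 -40.4] roll -0.001
```

View pics/sw8.png

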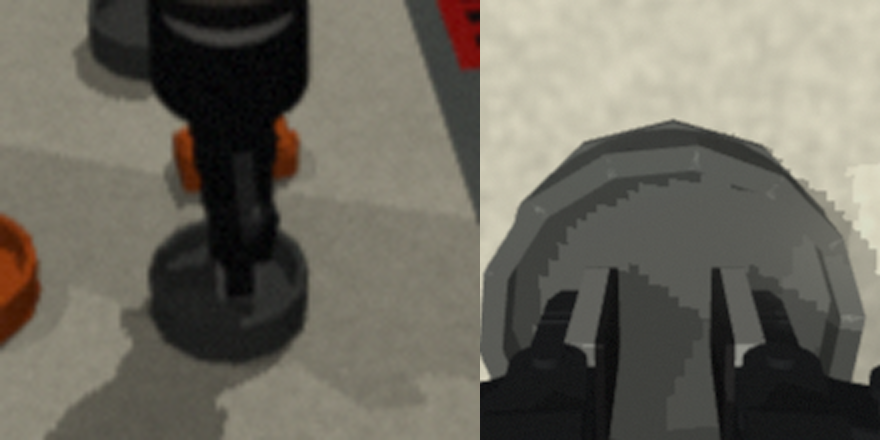

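{"api": "arm_command", "payload": {"series": [[20, [0, 0, 3], 0]]}}

```text
t: 4.6
eef_pos: [0.4387, -0.2246, -0.0031]
tool_rot: [0.0, -0.707, 0.708, -0.0]
contact_force: [-0.3, 0.4, 0.1]
gripper_width: 0.231
```

{"api": "arm_command", "payload": {"series": [[20, [0, 0, 3], 0]]}}

```text
t: 4.72
eef_pos: [0.4387, -0.2247, -0.0041]
tool_rot: [-0.0, -0.707, 0.708, -0.0]
contact_force: [-13.7, 6.5, 62.9]
gripper_width: 0.237
```

{"api": "arm_command", "payload": {"series": [[20, [0, 0, 2], 0]]}}

```text
t: 4.85
eef_pos: [0.4388, -0.2247, -0.0042]
tool_rot: [-0.001, -0.707, 0.708, -0.0]
contact_force: [-18.4, 9.1, 79.2]
gripper_width: 0.233
```

Run:
```python
from h import *
go(.438,-.225,.04)
im=read_camera('side');a=cv2.resize(im[220:330,210:330],None,fx=4,fy=4,interpolation=cv2.INTER_CUBIC)
im=read_camera('wrist');b=cv2.resize(im[120:340,190:390],None,fx=2,fy=2,interpolation=cv2.INTER_CUBIC)
cv2.imwrite('pics/sw9.png',np.hstack([a[:440],b[:440]][:2]))
```

```text
t 4.85 pos [ 438.8 -224.7   -4.2] F [-18.4    9.09  79.23] w 0.233 yaw -1.572 | shift [  0.3   0.8 -44.2] roll -0.002
```

View pics/sw9.png

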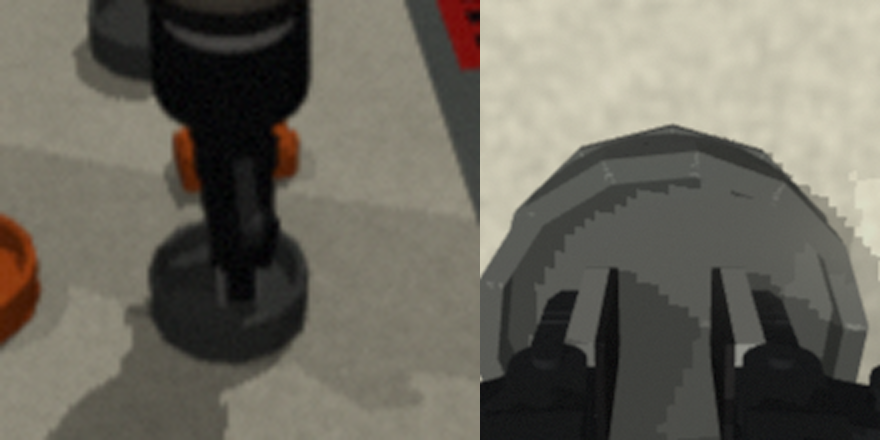

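{"api": "arm_command", "payload": {"series": [[20, [0, 0, -8.5], 0], [20, [0, 0, -8.5], 0]]}}

```text
t: 5.2
eef_pos: [0.439, -0.2248, 0.0008]
tool_rot: [0.0, -0.707, 0.708, -0.001]
contact_force: [0.0, 0.5, -0.0]
gripper_width: 0.237
```

Run:
```python
from h import *
go(.438,-.225,.0)
for i in range(3):
    im=read_camera('side');print(status.get_obs()['contact_force'].round(2))
a=cv2.resize(im[220:330,210:330],None,fx=4,fy=4,interpolation=cv2.INTER_CUBIC)
cv2.imwrite('pics/s10.png',a)
```

```text
t 5.2 pos [ 439.  -224.8    0.8] F [ 0.02  0.52 -0.03] w 0.237 yaw -1.572 | shift [0.2 1.  0.8] roll -0.001
[ 0.31 -0.51  0.2 ]
[0.25 0.25 0.11]
[1.02 0.61 0.02]
```

View pics/s10.png

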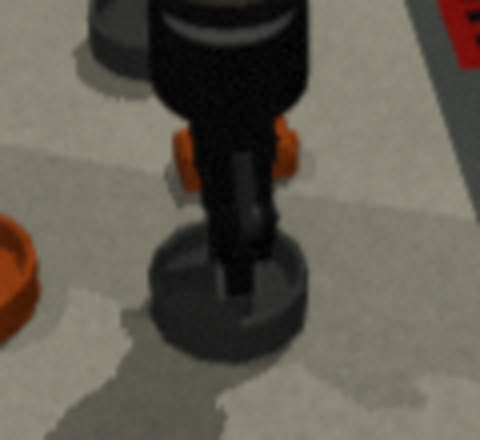

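{"api": "arm_command", "payload": {"series": [[20, [0, -8, 0], 0], [20, [0, -16, 0], 0], [20, [0, -24, 0], 0], [20, [0, -32, 0], 0], [20, [0, -40, 0], 0]]}}

```text
t: 5.98
eef_pos: [0.4785, -0.2244, 0.0]
tool_rot: [-0.0, -0.707, 0.708, 0.0]
contact_force: [-2.4, 0.6, -1.3]
gripper_width: 0.236
```

{"api": "arm_command", "payload": {"series": [[20, [0, -8, 0], 0]]}}

```text
t: 6.1
eef_pos: [0.487, -0.2244, 0.0001]
tool_rot: [0.0, -0.707, 0.707, 0.0]
contact_force: [-3.5, 0.3, -1.2]
gripper_width: 0.237
```

{"api": "arm_command", "payload": {"series": [[20, [0, -8, 0], 0]]}}

```text
t: 6.22
eef_pos: [0.495, -0.2244, 0.0001]
tool_rot: [0.0, -0.707, 0.707, 0.0]
contact_force: [-3.5, 0.3, -1.9]
gripper_width: 0.238
```

{"api": "arm_command", "payload": {"series": [[20, [0, -8, 0], 0]]}}

```text
t: 6.35
eef_pos: [0.503, -0.2245, 0.0002]
tool_rot: [0.0, -0.707, 0.708, 0.0]
contact_force: [-3.4, 0.8, -2.8]
gripper_width: 0.238
```

Run:
```python
from h import *
go(.438,-.225,.0)
for i in range(4):
    im=read_camera('side');print(status.get_obs()['contact_force'].round(2))
a=cv2.resize(im[220:330,210:350],None,fx=4,fy=4,interpolation=cv2.INTER_CUBIC)
cv2.imwrite('pics/s11.png',a)
go(.438,-.225,.0)
```

```text
t 6.35 pos [ 5.030e+02 -2.245e+02  2.000e-01] F [-3.39  0.82 -2.78] w 0.238 yaw -1.572 | shift [ 0.6 65.   0.2] roll -0.001
[-1.18 -0.03 -1.16]
[-0.06  0.44 -0.83]
[ 0.43 -0.1   0.09]
[-0.33  0.09  0.16]
t 6.55 pos [ 503.9 -224.7    0.7] F [-0.33  0.09  0.16] w 0.236 yaw -1.572 | shift [ 0.4 65.9  0.6] roll -0.001
```

View pics/s11.png

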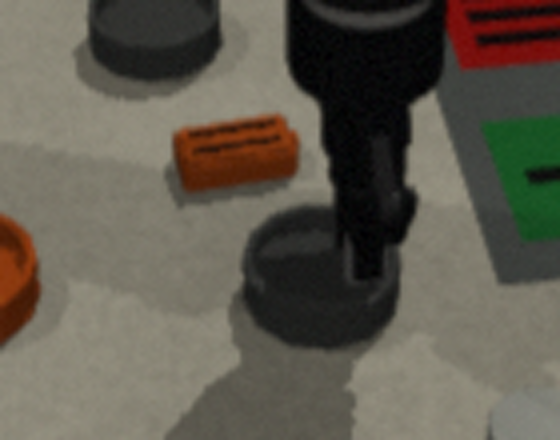

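R drags at about 3.4 N while moving, which looks like medium. Next is C.

{"api": "arm_command", "payload": {"series": [[20, [0, 0, -30], 0], [20, [-10, 10, -60], 0], [20, [-60, 40, -60], 0], [20, [-120, 72, -60], 0], [20, [-180, 72, -60], 0], [20, [-229, 72, -60], 0], [20, [-229, 72, -60], 0], [20, [-229, 72, -60], 0]]}}

```text
t: 7.55
eef_pos: [0.4313, 0.0042, 0.0606]
tool_rot: [0.0, -0.707, 0.707, -0.001]
contact_force: [0.3, -0.5, -0.1]
gripper_width: 0.236
```

Run:
```python
from h import *
go(.432,.004,.0)
m=camera_model('wrist');im=read_camera('wrist')
for r,z,col in [(.04,.027,(0,255,255)),(.035,.017,(0,255,0))]:
    q=(proj(m,circ((.423,.004),r,z))).astype(np.int32); cv2.polylines(im,[q],True,col,1)
cv2.imwrite('pics/w12.png',im)
```

```text
t 7.55 pos [431.3   4.2  60.6] F [ 0.27 -0.53 -0.06] w 0.236 yaw -1.572 | shift [ 0.2 -0.7 60.6] roll -0.001
```

View pics/w12.png

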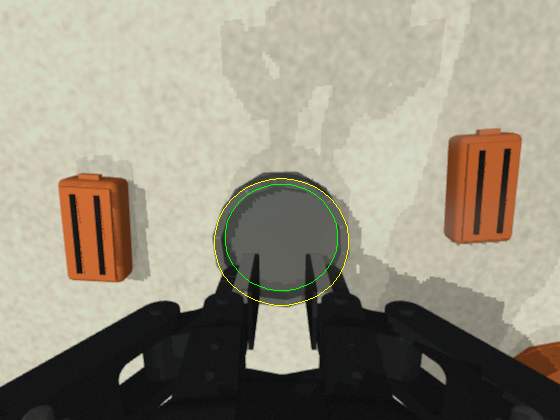

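{"api": "arm_command", "payload": {"series": [[20, [0, 0, 25], 0], [20, [0, 0, 48], 0], [20, [0, 0, 57], 0], [20, [0, 0, 60], 0], [20, [0, 0, 60], 0]]}}

```text
t: 8.22
eef_pos: [0.4311, 0.0041, 0.0006]
tool_rot: [0.0, -0.706, 0.708, -0.0]
contact_force: [-0.2, -0.8, 0.5]
gripper_width: 0.235
```

{"api": "arm_command", "payload": {"series": [[20, [0, -8, 0], 0], [20, [0, -16, 0], 0], [20, [0, -24, 0], 0], [20, [0, -32, 0], 0], [20, [0, -40, 0], 0]]}}

```text
t: 8.85
eef_pos: [0.4711, 0.0044, 0.0002]
tool_rot: [-0.0, -0.707, 0.708, 0.0]
contact_force: [-2.9, 0.0, 1.9]
gripper_width: 0.236
```

{"api": "arm_command", "payload": {"series": [[20, [0, -8, 0], 0]]}}

```text
t: 8.98
eef_pos: [0.4792, 0.0044, 0.0003]
tool_rot: [-0.0, -0.707, 0.708, 0.0]
contact_force: [-2.2, -0.7, 1.4]
gripper_width: 0.229
```

{"api": "arm_command", "payload": {"series": [[20, [0, -8, 0], 0]]}}

```text
t: 9.1
eef_pos: [0.4872, 0.0044, 0.0003]
tool_rot: [-0.0, -0.707, 0.708, 0.0]
contact_force: [-2.8, -0.1, 1.7]
gripper_width: 0.233
```

{"api": "arm_command", "payload": {"series": [[20, [0, -8, 0], 0]]}}

```text
t: 9.22
eef_pos: [0.4952, 0.0044, 0.0002]
tool_rot: [-0.0, -0.707, 0.708, 0.0]
contact_force: [-2.3, -0.0, 1.0]
gripper_width: 0.234
```

Run:
```python
from h import *
for i in range(4):
    im=read_camera('side');print(status.get_obs()['contact_force'].round(2))
cv2.imwrite('pics/s13.png',cv2.resize(im[120:330,170:420],None,fx=3,fy=2.8,interpolation=cv2.INTER_CUBIC))
go(.438,.25,.0)
```

```text
[ 0.2  -0.92  0.3 ]
[-0.24 -0.59 -0.26]
[-0.49 -0.7  -0.3 ]
[-0.04 -0.48  0.95]
t 9.43 pos [4.956e+02 4.500e+00 4.000e-01] F [-0.04 -0.48  0.95] w 0.233 yaw -1.572 | shift [-245.4   58.     0.4] roll -0.001
```

View pics/s13.png

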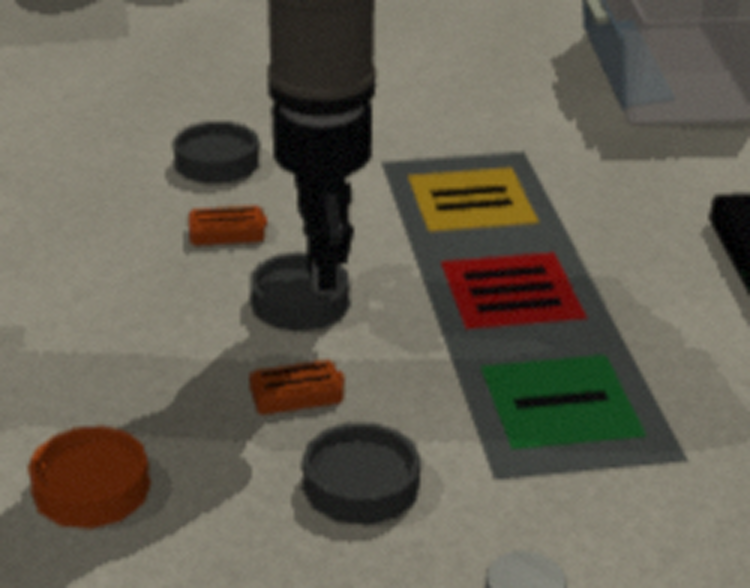

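C reads about 2.5 N but with some vertical load, so it's ambiguous. I'll measure L and then compare.

{"api": "arm_command", "payload": {"series": [[20, [0, 0, -30], 0], [20, [-10, 10, -60], 0], [20, [-60, 40, -60], 0], [20, [-120, 58, -60], 0], [20, [-180, 58, -60], 0], [20, [-240, 58, -60], 0], [20, [-245, 58, -60], 0], [20, [-245, 58, -60], 0]]}}

```text
t: 10.42
eef_pos: [0.4369, 0.2494, 0.0601]
tool_rot: [-0.0, -0.707, 0.707, -0.0]
contact_force: [0.4, -0.9, 0.1]
gripper_width: 0.237
```

Run:
```python
from h import *
go(.439,.25,.0015)
m=camera_model('wrist');im=read_camera('wrist')
for r,z,col in [(.04,.027,(0,255,255)),(.035,.017,(0,255,0))]:
    q=(proj(m,circ((.434,.249),r,z))).astype(np.int32); cv2.polylines(im,[q],True,col,1)
cv2.imwrite('pics/w14.png',im)
```

```text
t 10.43 pos [436.9 249.4  60.1] F [ 0.44 -0.89  0.07] w 0.237 yaw -1.571 | shift [-0.6 -2.1 58.6] roll -0.0
```

View pics/w14.png

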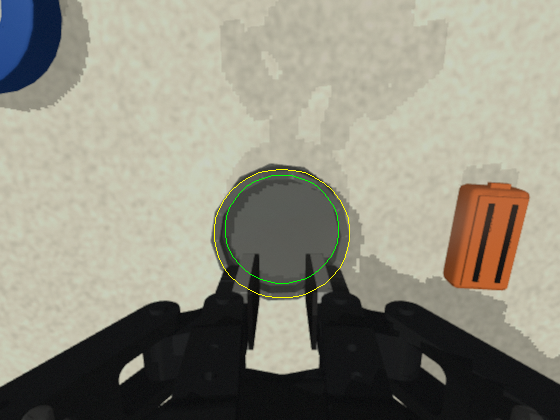

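{"api": "arm_command", "payload": {"series": [[20, [0, -2, 25], 0], [20, [0, -2, 47], 0], [20, [0, -2, 55], 0], [20, [0, -2, 58.5], 0], [20, [0, -2, 58.5], 0]]}}

```text
t: 11.1
eef_pos: [0.4394, 0.2492, 0.0022]
tool_rot: [0.0, -0.706, 0.708, -0.0]
contact_force: [-0.2, -0.4, 0.0]
gripper_width: 0.234
```

{"api": "arm_command", "payload": {"series": [[20, [0, -8, 0], 0], [20, [0, -16, 0], 0], [20, [0, -24, 0], 0], [20, [0, -32, 0], 0], [20, [0, -40, 0], 0]]}}

```text
t: 11.72
eef_pos: [0.4768, 0.2492, 0.0014]
tool_rot: [-0.002, -0.707, 0.707, 0.001]
contact_force: [-8.3, -0.4, 4.1]
gripper_width: 0.235
```

{"api": "arm_command", "payload": {"series": [[20, [0, -8, 0], 0]]}}

```text
t: 11.85
eef_pos: [0.4848, 0.2493, 0.0014]
tool_rot: [-0.002, -0.707, 0.707, 0.001]
contact_force: [-6.6, 0.2, 4.5]
gripper_width: 0.236
```

{"api": "arm_command", "payload": {"series": [[20, [0, -8, 0], 0]]}}

```text
t: 11.98
eef_pos: [0.4927, 0.2492, 0.0014]
tool_rot: [-0.002, -0.707, 0.707, 0.001]
contact_force: [-7.5, 0.2, 4.2]
gripper_width: 0.236
```

{"api": "arm_command", "payload": {"series": [[20, [0, -8, 0], 0]]}}

```text
t: 12.1
eef_pos: [0.5007, 0.2493, 0.0014]
tool_rot: [-0.002, -0.707, 0.707, 0.001]
contact_force: [-8.0, 0.2, 4.8]
gripper_width: 0.238
```

Run:
```python
from h import *
for i in range(3):
    im=read_camera('side');print(status.get_obs()['contact_force'].round(2))
cv2.imwrite('pics/s15.png',cv2.resize(im[120:330,170:420],None,fx=3,fy=2.8,interpolation=cv2.INTER_CUBIC))
go(.438,.25,.0)
```

```text
[-5.52 -0.41  4.1 ]
[-7.32  0.02  4.67]
[-8.08 -0.76  5.69]
t 12.25 pos [501.4 249.3   1.5] F [-8.08 -0.76  5.69] w 0.238 yaw -1.572 | shift [-0.7 63.4  1.8] roll -0.001
```

View pics/s15.png

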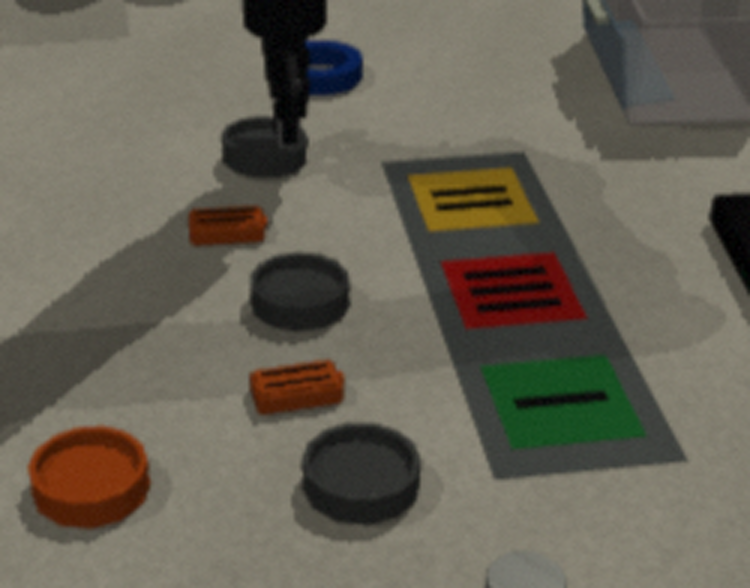

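L drags at 7.5–8 N, so it is coarse and goes on red. A direct diagonal tow clears C by about 60 mm, rim to rim.

{"api": "arm_command", "payload": {"series": [[20, [12, -8, 0], 0], [20, [24, -16, 0], 0], [20, [36, -24, 0], 0], [20, [48, -32, 0], 0], [20, [60, -40, 0], 0], [20, [72, -48, 0], 0], [20, [84, -56, 0], 0], [20, [96, -64, 0], 0]]}}

```text
t: 13.25
eef_pos: [0.5667, 0.1552, 0.002]
tool_rot: [-0.001, 0.707, -0.707, -0.001]
contact_force: [-3.5, 5.4, 1.5]
gripper_width: 0.236
```

Run:
```python
from h import *
go(.651,-.005,.0)
im=read_camera('top');cv2.imwrite('pics/t16.png',cv2.resize(im[110:280,130:400],None,fx=2.9,fy=2.9,interpolation=cv2.INTER_CUBIC))
```

```text
t 13.25 pos [566.7 155.2   2. ] F [-3.55  5.41  1.54] w 0.236 yaw -1.57 | shift [160.3 -84.2   1.5] roll 0.0
```

View pics/t16.png

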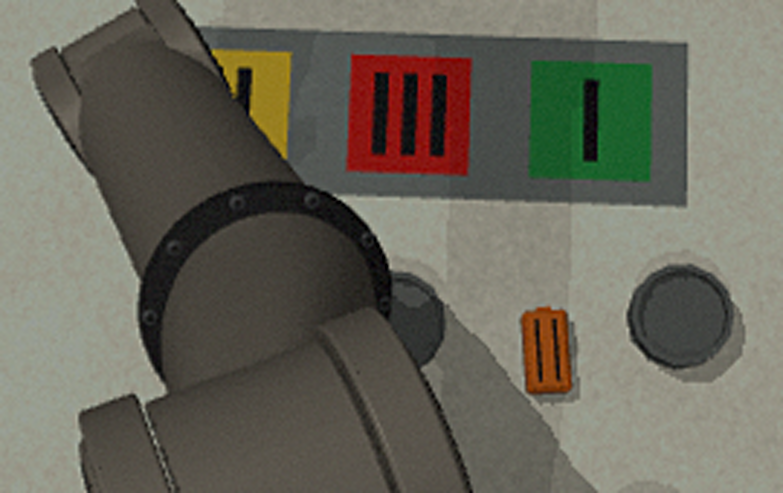

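{"api": "arm_command", "payload": {"series": [[20, [12, -6.6, 0], 0], [20, [24, -13.2, 0], 0], [20, [36, -19.8, 0], 0], [20, [48, -26.4, 0], 0], [20, [60, -33, 0], 0], [20, [72, -39.6, 0], 0], [20, [84, -46.2, 0], 0], [20, [96, -53, 0], 0]]}}

```text
t: 14.3
eef_pos: [0.6195, 0.0596, 0.0019]
tool_rot: [-0.001, 0.707, -0.707, -0.001]
contact_force: [-4.3, 5.7, 2.7]
gripper_width: 0.239
```

{"api": "arm_command", "payload": {"series": [[20, [12, -6.6, 0], 0], [20, [24, -13.2, 0], 0], [20, [36, -19.8, 0], 0], [20, [48, -26.4, 0], 0], [20, [60, -33, 0], 0], [20, [67, -37, 0], 0]]}}

```text
t: 15.05
eef_pos: [0.6565, -0.008, 0.0019]
tool_rot: [0.0, -0.707, 0.707, 0.001]
contact_force: [-3.0, 5.3, 3.0]
gripper_width: 0.233
```

Run:
```python
from h import *
go(.659,-.012,.0)
im=read_camera('side');a=cv2.resize(im[150:290,270:410],None,fx=3,fy=3,interpolation=cv2.INTER_CUBIC)
im=read_camera('wrist');b=im
cv2.imwrite('pics/s17.png',np.hstack([a,b[:420]])[:, :800])
```

```text
t 15.05 pos [656.5  -8.    1.9] F [-3.05  5.28  2.97] w 0.233 yaw -1.571 | shift [ 4.  -2.5  1.9] roll -0.0
```

View pics/s17.png

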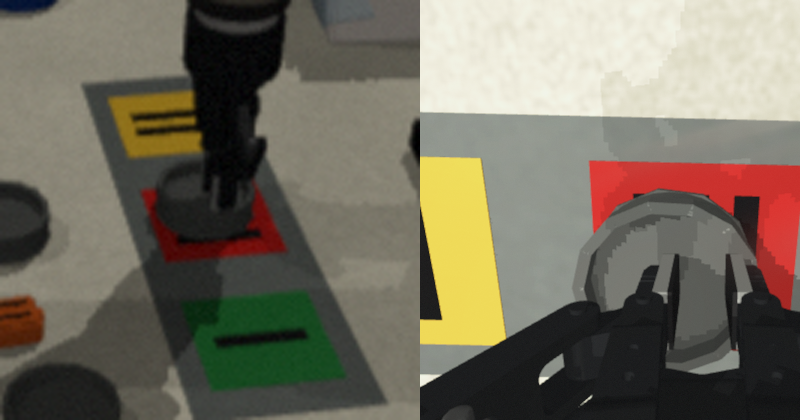

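Run:
```python
from h import *
m=camera_model('wrist');im=read_camera('wrist')
for c,col in [((.644,.008),(0,255,255)),((.640,.012),(0,255,0))]:
    cv2.polylines(im,[proj(m,circ(c,.04,.027)).astype(np.int32)],True,col,1)
cv2.polylines(im,[proj(m,circ((.651,-.005),.05,.0015)).astype(np.int32)],True,(255,0,0),1)
cv2.imwrite('pics/w18.png',im)
```

```text
(no output)
```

View pics/w18.png

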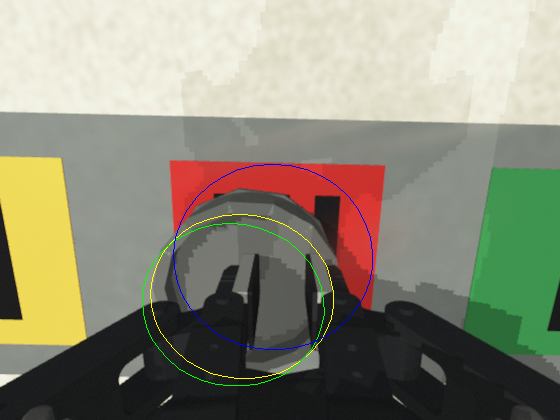

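{"api": "arm_command", "payload": {"series": [[20, [5, -2, 0], 0], [20, [10, -4, 0], 0], [20, [10, -4, 0], 0]]}}

```text
t: 15.58
eef_pos: [0.6606, -0.0184, 0.0019]
tool_rot: [0.0, -0.707, 0.707, 0.001]
contact_force: [-1.7, 4.1, 2.6]
gripper_width: 0.233
```

{"api": "arm_command", "payload": {"series": [[20, [-4, 2, 0], 0], [20, [-6, 3, -25], 0], [20, [-6, 3, -60], 0], [20, [-6, 3, -60], 0]]}}

```text
t: 16.08
eef_pos: [0.6603, -0.0146, 0.0649]
tool_rot: [0.002, -0.706, 0.708, -0.003]
contact_force: [0.3, 0.3, 0.0]
gripper_width: 0.235
```

Run:
```python
from h import *
go(.49,.0,.06)
m=camera_model('wrist');im=read_camera('wrist')
cv2.polylines(im,[proj(m,circ((.651,-.005),.04,.027)).astype(np.int32)],True,(0,255,255),1)
cv2.polylines(im,[proj(m,circ((.651,-.005),.05,.0015)).astype(np.int32)],True,(255,0,0),1)
cv2.imwrite('pics/w19.png',im)
im=read_camera('side');cv2.imwrite('pics/s19.png',cv2.resize(im[120:330,170:420],None,fx=3,fy=2.8,interpolation=cv2.INTER_CUBIC))
```

```text
t 16.07 pos [660.3 -14.6  64.9] F [0.28 0.33 0.03] w 0.235 yaw -1.573 | shift [-14.2 170.4   3.8] roll -0.002
```

View pics/w19.png

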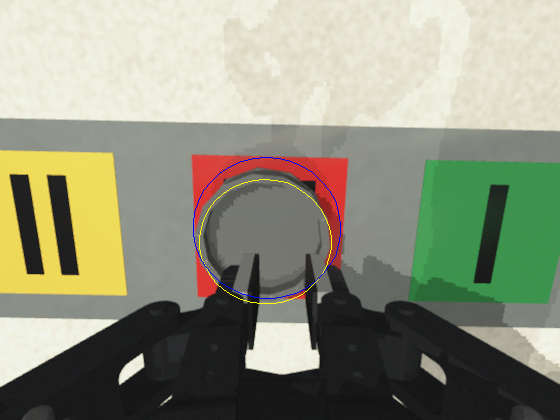

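View pics/s19.png

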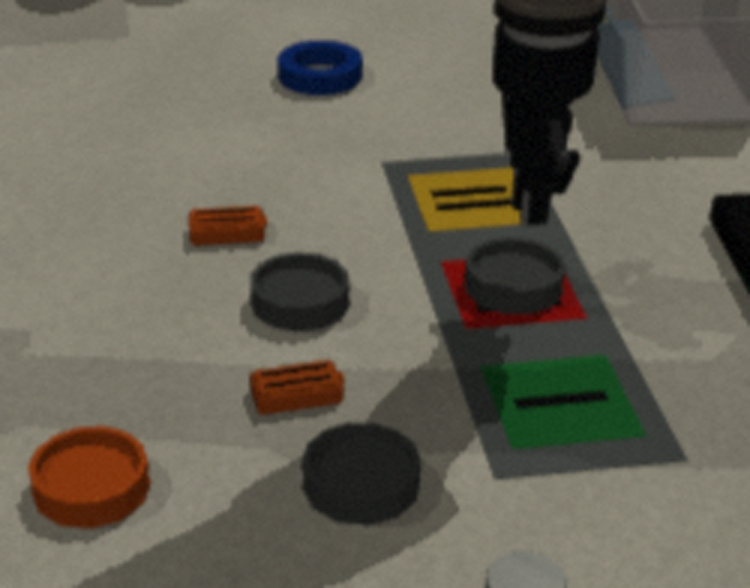

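L sits within about 3 mm of the red mark's centre. Now I'll re-feel C at a slightly higher finger height.

{"api": "arm_command", "payload": {"series": [[20, [-9, 60, 0], 0], [20, [-19, 120, 0], 0], [20, [-19, 175, 4], 0], [20, [-19, 175, 4], 0], [20, [-19, 175, 4], 0]]}}

```text
t: 16.8
eef_pos: [0.4832, 0.0052, 0.0575]
tool_rot: [0.0, -0.707, 0.708, -0.0]
contact_force: [-0.1, 0.4, 1.1]
gripper_width: 0.235
```

Run:
```python
from h import *
go(.483,.004,.002)
m=camera_model('wrist');im=read_camera('wrist')
cv2.polylines(im,[proj(m,circ((.475,.004),.04,.027)).astype(np.int32)],True,(0,255,255),1)
cv2.imwrite('pics/w20.png',im)
```

```text
t 16.8 pos [483.2   5.2  57.5] F [-0.09  0.35  1.08] w 0.235 yaw -1.572 | shift [ 1.2  0.2 55.5] roll -0.001
```

View pics/w20.png

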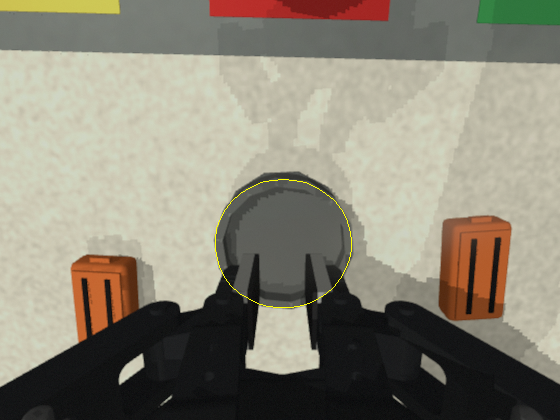

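{"api": "arm_command", "payload": {"series": [[20, [0, 0, 25], 0], [20, [0, 0, 45], 0], [20, [0, 0, 53], 0], [20, [0, 0, 55.5], 0], [20, [0, 0, 55.5], 0]]}}

```text
t: 17.48
eef_pos: [0.4834, 0.0055, 0.0026]
tool_rot: [0.0, -0.707, 0.708, -0.0]
contact_force: [-0.3, -0.5, -1.1]
gripper_width: 0.238
```

{"api": "arm_command", "payload": {"series": [[20, [0, -4, 0], 0]]}}

```text
t: 17.6
eef_pos: [0.4872, 0.0054, 0.0029]
tool_rot: [0.0, -0.707, 0.708, -0.0]
contact_force: [1.1, -0.3, 0.1]
gripper_width: 0.233
```

{"api": "arm_command", "payload": {"series": [[20, [0, -8, 0], 0], [20, [0, -16, 0], 0]]}}

```text
t: 17.85
eef_pos: [0.5028, 0.0052, 0.0024]
tool_rot: [-0.001, -0.707, 0.708, 0.0]
contact_force: [-2.0, -1.1, 1.9]
gripper_width: 0.238
```

{"api": "arm_command", "payload": {"series": [[20, [0, -8, 0], 0]]}}

```text
t: 17.98
eef_pos: [0.5108, 0.0053, 0.0023]
tool_rot: [-0.0, -0.707, 0.708, 0.0]
contact_force: [-3.3, 0.1, 1.8]
gripper_width: 0.235
```

{"api": "arm_command", "payload": {"series": [[20, [0, -8, 0], 0]]}}

```text
t: 18.1
eef_pos: [0.519, 0.0054, 0.0022]
tool_rot: [-0.0, -0.707, 0.708, 0.0]
contact_force: [-1.8, -0.1, 2.4]
gripper_width: 0.235
```

{"api": "arm_command", "payload": {"series": [[20, [0, -8, 0], 0]]}}

```text
t: 18.23
eef_pos: [0.5272, 0.0054, 0.0023]
tool_rot: [-0.0, -0.707, 0.708, 0.0]
contact_force: [-3.5, -0.3, 1.2]
gripper_width: 0.233
```

{"api": "arm_command", "payload": {"series": [[20, [0, -8, 0], 0]]}}

```text
t: 18.35
eef_pos: [0.5352, 0.0054, 0.0022]
tool_rot: [-0.0, -0.707, 0.708, 0.0]
contact_force: [-2.6, 1.0, 1.7]
gripper_width: 0.233
```

{"api": "arm_command", "payload": {"series": [[20, [0, 6, -20], 0], [20, [0, 10, -58], 0], [20, [60, 30, -58], 0], [20, [120, 43, -58], 0], [20, [180, 43, -58], 0], [20, [231, 43, -58], 0], [20, [231, 43, -58], 0], [20, [231, 43, -58], 0]]}}

```text
t: 19.35
eef_pos: [0.4923, -0.2252, 0.0603]
tool_rot: [0.001, -0.707, 0.708, -0.0]
contact_force: [-0.1, 0.6, 0.7]
gripper_width: 0.233
```

Run:
```python
from h import *
go(.493,-.225,.002)
m=camera_model('wrist');im=read_camera('wrist')
cv2.polylines(im,[proj(m,circ((.485,-.225),.04,.027)).astype(np.int32)],True,(0,255,255),1)
cv2.imwrite('pics/w21.png',im)
```

```text
t 19.35 pos [ 492.3 -225.2   60.3] F [-0.07  0.61  0.66] w 0.233 yaw -1.572 | shift [-0.1 -0.7 58.3] roll -0.001
```

View pics/w21.png

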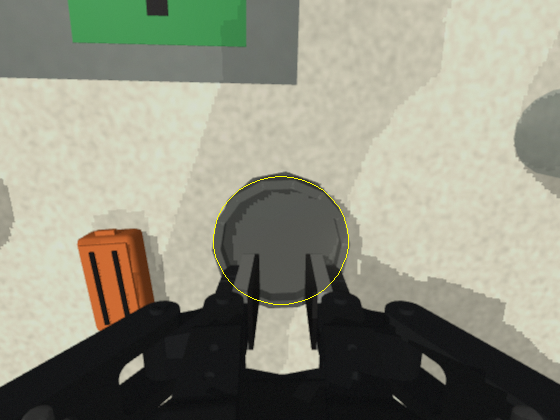

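{"api": "arm_command", "payload": {"series": [[20, [0, 0, 25], 0], [20, [0, 0, 47], 0], [20, [0, 0, 55], 0], [20, [0, 0, 58], 0], [20, [0, 0, 58], 0]]}}

```text
t: 20.02
eef_pos: [0.492, -0.2253, 0.0028]
tool_rot: [0.0, -0.707, 0.707, -0.0]
contact_force: [0.8, -0.3, 0.1]
gripper_width: 0.233
```

{"api": "arm_command", "payload": {"series": [[20, [0, -4, 0], 0]]}}

```text
t: 20.15
eef_pos: [0.4959, -0.2258, 0.003]
tool_rot: [0.0, -0.707, 0.708, -0.0]
contact_force: [0.0, 0.1, 0.2]
gripper_width: 0.239
```

{"api": "arm_command", "payload": {"series": [[20, [0, -8, 0], 0], [20, [0, -16, 0], 0]]}}

```text
t: 20.4
eef_pos: [0.5107, -0.2256, 0.0023]
tool_rot: [-0.001, -0.707, 0.708, 0.001]
contact_force: [-4.9, -0.0, 2.9]
gripper_width: 0.231
```

{"api": "arm_command", "payload": {"series": [[20, [0, -8, 0], 0]]}}

```text
t: 20.52
eef_pos: [0.5187, -0.2257, 0.0021]
tool_rot: [-0.001, -0.707, 0.708, 0.001]
contact_force: [-5.7, -0.0, 3.3]
gripper_width: 0.234
```

{"api": "arm_command", "payload": {"series": [[20, [0, -8, 0], 0]]}}

```text
t: 20.65
eef_pos: [0.5269, -0.2258, 0.0021]
tool_rot: [-0.001, -0.707, 0.708, 0.001]
contact_force: [-4.9, 0.1, 3.3]
gripper_width: 0.235
```

{"api": "arm_command", "payload": {"series": [[20, [0, -8, 0], 0]]}}

```text
t: 20.78
eef_pos: [0.5354, -0.2258, 0.0022]
tool_rot: [-0.0, -0.707, 0.708, 0.0]
contact_force: [-4.6, 0.2, 3.5]
gripper_width: 0.232
```

{"api": "arm_command", "payload": {"series": [[20, [0, -8, 0], 0]]}}

```text
t: 20.9
eef_pos: [0.5438, -0.2257, 0.0022]
tool_rot: [-0.0, -0.707, 0.708, 0.0]
contact_force: [-4.4, 0.3, 3.4]
gripper_width: 0.236
```

Run:
```python
from h import *
for i in range(3):
    im=read_camera('side');print(status.get_obs()['contact_force'].round(2))
go(.493,-.225,.002)
```

```text
[-1.17 -0.4   0.42]
[-0.71 -0.42  0.03]
[-0.62 -0.46  0.24]
t 21.05 pos [ 545.1 -225.5    2.4] F [-0.62 -0.46  0.24] w 0.235 yaw -1.571 | shift [-0.5 52.1  0.3] roll -0.001
```

{"api": "arm_command", "payload": {"series": [[20, [0, 6, -20], 0], [20, [0, 10, -58], 0], [20, [-60, 20, -58], 0], [20, [-120, 27, -58], 0], [20, [-180, 27, -58], 0], [20, [-225, 27, -58], 0], [20, [-225, 27, -58], 0], [20, [-225, 27, -58], 0]]}}

```text
t: 22.05
eef_pos: [0.5172, -0.0012, 0.0613]
tool_rot: [0.0, -0.707, 0.708, -0.001]
contact_force: [-0.5, 0.1, 1.1]
gripper_width: 0.24
```

Run:
```python
from h import *
go(.517,.0,.002)
m=camera_model('wrist');im=read_camera('wrist')
cv2.polylines(im,[proj(m,circ((.517,.005),.04,.027)).astype(np.int32)],True,(0,255,255),1)
cv2.imwrite('pics/w22.png',im)
```

```text
t 22.05 pos [517.2  -1.2  61.3] F [-0.48  0.07  1.08] w 0.24 yaw -1.572 | shift [-1.2  0.3 59.3] roll -0.001
```

View pics/w22.png

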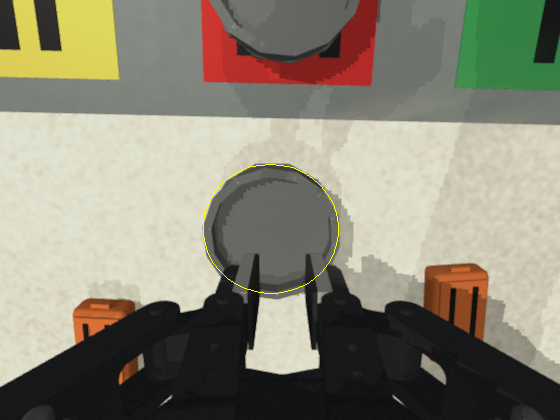

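{"api": "arm_command", "payload": {"series": [[20, [0, 0, 25], 0], [20, [0, 0, 47], 0], [20, [0, 0, 56], 0], [20, [0, 0, 59], 0], [20, [0, 0, 59], 0]]}}

```text
t: 22.72
eef_pos: [0.5171, -0.001, 0.0017]
tool_rot: [0.0, -0.706, 0.708, -0.0]
contact_force: [-0.2, 0.9, -0.1]
gripper_width: 0.233
```

{"api": "arm_command", "payload": {"series": [[20, [8, -2, 0], 0], [20, [16, -4, 0], 0], [20, [24, -6, 0], 0], [20, [32, -8, 0], 0]]}}

```text
t: 23.22
eef_pos: [0.525, -0.033, 0.0015]
tool_rot: [0.0, -0.707, 0.708, -0.0]
contact_force: [-0.7, 3.7, 2.3]
gripper_width: 0.235
```

{"api": "arm_command", "payload": {"series": [[20, [8, -2, 0], 0]]}}

```text
t: 23.35
eef_pos: [0.527, -0.0411, 0.0014]
tool_rot: [0.0, -0.707, 0.708, -0.0]
contact_force: [-0.3, 2.2, 2.3]
gripper_width: 0.232
```

{"api": "arm_command", "payload": {"series": [[20, [8, -2, 0], 0]]}}

```text
t: 23.48
eef_pos: [0.5288, -0.0492, 0.0013]
tool_rot: [0.0, -0.707, 0.708, 0.0]
contact_force: [-1.6, 2.7, 0.4]
gripper_width: 0.235
```

{"api": "arm_command", "payload": {"series": [[20, [8, -2, 0], 0]]}}

```text
t: 23.6
eef_pos: [0.5308, -0.0572, 0.0013]
tool_rot: [0.0, -0.707, 0.708, -0.0]
contact_force: [-0.4, 2.5, 1.1]
gripper_width: 0.235
```

{"api": "arm_command", "payload": {"series": [[20, [8, -2, 0], 0]]}}

```text
t: 23.72
eef_pos: [0.5328, -0.0651, 0.0013]
tool_rot: [0.0, -0.707, 0.708, 0.0]
contact_force: [-1.0, 2.8, 1.4]
gripper_width: 0.237
```

{"api": "arm_command", "payload": {"series": [[20, [8, -2, 0], 0]]}}

```text
t: 23.85
eef_pos: [0.5348, -0.0732, 0.0013]
tool_rot: [-0.0, -0.707, 0.708, 0.0]
contact_force: [-0.4, 2.9, 1.5]
gripper_width: 0.232
```

{"api": "arm_command", "payload": {"series": [[20, [8, -2, 0], 0]]}}

```text
t: 23.98
eef_pos: [0.5367, -0.0812, 0.0013]
tool_rot: [-0.0, -0.707, 0.708, -0.0]
contact_force: [-1.3, 2.9, 1.9]
gripper_width: 0.232
```

Run:
```python
from h import *
for i in range(2):
    im=read_camera('wrist');print(status.get_obs()['contact_force'].round(2))
go(.546,-.112,.002)
cv2.imwrite('pics/w23.png',im)
```

```text
[ 0.42 -0.66 -0.38]
[-0.08  0.17 -0.03]
t 24.07 pos [536.8 -82.5   1.2] F [-0.08  0.17 -0.03] w 0.237 yaw -1.574 | shift [29.4 -9.3 -0.7] roll -0.003
```

View pics/w23.png

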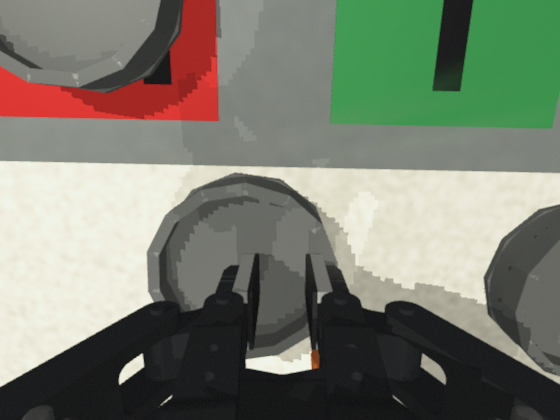

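Same-condition forces rank L > R > C on every tow: about 7.6, 4.9 and 2.7 N. I'll place C on green, and R's long sideways tow then gives a direct comparison with C's sideways 2.8 N.

{"api": "arm_command", "payload": {"series": [[20, [6, -10, 0], 0], [20, [12, -20, 0], 0], [20, [18, -30, 0], 0], [20, [24, -40, 0], 0], [20, [30, -50, 0], 0], [20, [36, -60, 0], 0], [20, [42, -70, 0], 0], [20, [48, -80, 0], 0]]}}

```text
t: 25.08
eef_pos: [0.6172, -0.1292, 0.0012]
tool_rot: [-0.0, -0.707, 0.708, 0.0]
contact_force: [-1.9, 0.7, -0.2]
gripper_width: 0.236
```

{"api": "arm_command", "payload": {"series": [[20, [6, -10, 0], 0], [20, [12, -20, 0], 0], [20, [18, -29, 0], 0], [20, [22, -36, 0], 0], [20, [25, -41, 0], 0], [20, [25, -41, 0], 0]]}}

```text
t: 25.82
eef_pos: [0.6583, -0.1543, 0.0015]
tool_rot: [0.0, -0.707, 0.708, -0.001]
contact_force: [0.1, 0.1, 0.3]
gripper_width: 0.236
```

Run:
```python
from h import *
go(.664,-.1595,.002)
m=camera_model('wrist');im=read_camera('wrist')
cv2.polylines(im,[proj(m,circ((.647,-.1555),.04,.027)).astype(np.int32)],True,(0,255,255),1)
cv2.polylines(im,[proj(m,circ((.647,-.1555),.05,.0015)).astype(np.int32)],True,(255,0,0),1)
cv2.imwrite('pics/w24.png',im)
```

```text
t 25.82 pos [ 658.3 -154.3    1.5] F [0.07 0.06 0.34] w 0.236 yaw -1.572 | shift [ 5.2 -5.7 -0.5] roll -0.001
```

View pics/w24.png

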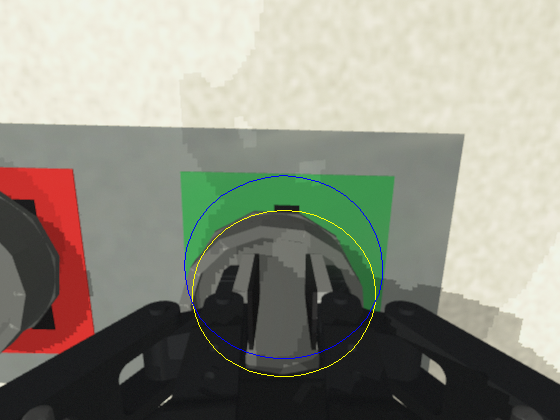

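{"api": "arm_command", "payload": {"series": [[20, [1, -4, 0], 0], [20, [2, -7, 0], 0], [20, [2, -7, 0], 0]]}}

```text
t: 26.25
eef_pos: [0.6649, -0.1557, 0.0014]
tool_rot: [0.0, -0.707, 0.707, -0.0]
contact_force: [-1.2, 0.6, 0.2]
gripper_width: 0.233
```

{"api": "arm_command", "payload": {"series": [[20, [-2, 5, 0], 0], [20, [-3, 8, -25], 0], [20, [-3, 8, -60], 0], [20, [-3, 8, -60], 0]]}}

```text
t: 26.75
eef_pos: [0.6597, -0.1533, 0.0666]
tool_rot: [0.002, -0.707, 0.708, -0.003]
contact_force: [1.1, -0.2, -0.1]
gripper_width: 0.233
```

Run:
```python
from h import *
go(.527,-.22,.06)
m=camera_model('wrist');im=read_camera('wrist')
for c in ((.647,-.1555),(.651,-.005)):
  cv2.polylines(im,[proj(m,circ(c,.04,.027)).astype(np.int32)],True,(0,255,255),1)
  cv2.polylines(im,[proj(m,circ(c,.05,.0015)).astype(np.int32)],True,(255,0,0),1)
cv2.imwrite('pics/w25.png',im)
```

```text
t 26.75 pos [ 659.7 -153.3   66.6] F [ 1.14 -0.25 -0.05] w 0.233 yaw -1.572 | shift [ 66.9 132.6   5.6] roll -0.002
```

View pics/w25.png

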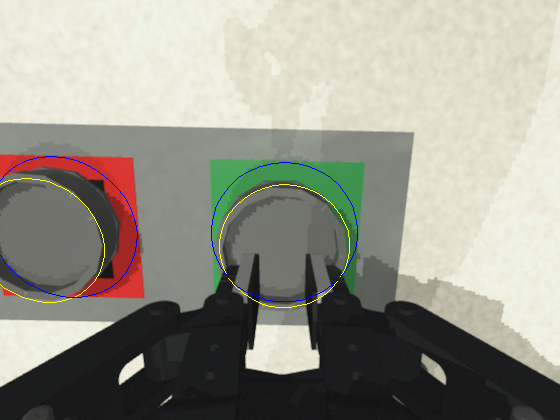

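{"api": "arm_command", "payload": {"series": [[20, [30, 60, 0], 0], [20, [67, 110, 5], 0], [20, [67, 133, 5], 0], [20, [67, 133, 5], 0], [20, [67, 133, 5], 0]]}}

```text
t: 27.42
eef_pos: [0.5246, -0.2191, 0.0567]
tool_rot: [0.001, -0.707, 0.707, -0.0]
contact_force: [0.9, -0.7, -0.0]
gripper_width: 0.237
```

Run:
```python
from h import *
go(.527,-.22,.002)
m=camera_model('wrist');im=read_camera('wrist')
for c in ((.527,-.2255),):
  cv2.polylines(im,[proj(m,circ(c,.04,.027)).astype(np.int32)],True,(0,255,255),1)
cv2.imwrite('pics/w26.png',im)
```

```text
t 27.43 pos [ 524.6 -219.1   56.7] F [ 0.94 -0.73 -0.04] w 0.237 yaw -1.571 | shift [ 0.9 -2.3 54.7] roll -0.0
```

View pics/w26.png

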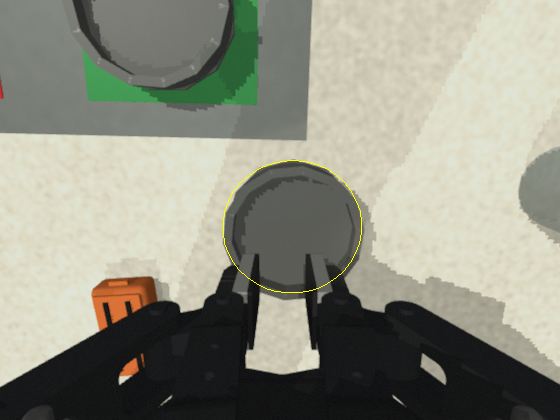

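{"api": "arm_command", "payload": {"series": [[20, [0, -2, 25], 0], [20, [0, -2, 45], 0], [20, [0, -2, 52], 0], [20, [0, -2, 55], 0], [20, [0, -2, 55], 0]]}}

```text
t: 28.1
eef_pos: [0.5261, -0.2196, 0.0017]
tool_rot: [0.0, -0.707, 0.707, -0.0]
contact_force: [0.1, 0.2, 0.4]
gripper_width: 0.236
```

{"api": "arm_command", "payload": {"series": [[20, [-8, -2, 0], 0], [20, [-16, -4, 0], 0], [20, [-24, -6, 0], 0], [20, [-32, -8, 0], 0]]}}

```text
t: 28.6
eef_pos: [0.5336, -0.1878, 0.0016]
tool_rot: [-0.0, -0.707, 0.708, -0.0]
contact_force: [-1.1, -4.8, 2.6]
gripper_width: 0.237
```

{"api": "arm_command", "payload": {"series": [[20, [-8, -2, 0], 0]]}}

```text
t: 28.72
eef_pos: [0.5357, -0.1796, 0.0015]
tool_rot: [-0.0, -0.707, 0.708, -0.0]
contact_force: [-1.1, -4.5, 2.9]
gripper_width: 0.233
```

{"api": "arm_command", "payload": {"series": [[20, [-8, -2, 0], 0]]}}

```text
t: 28.85
eef_pos: [0.5379, -0.1714, 0.0015]
tool_rot: [0.0, -0.707, 0.708, -0.0]
contact_force: [-1.9, -4.2, 2.9]
gripper_width: 0.23
```

{"api": "arm_command", "payload": {"series": [[20, [-8, -2, 0], 0]]}}

```text
t: 28.98
eef_pos: [0.5399, -0.1633, 0.0014]
tool_rot: [0.0, -0.707, 0.708, -0.0]
contact_force: [-1.6, -5.2, 3.6]
gripper_width: 0.235
```

{"api": "arm_command", "payload": {"series": [[20, [-8, -2, 0], 0]]}}

```text
t: 29.1
eef_pos: [0.5418, -0.1552, 0.0014]
tool_rot: [-0.0, -0.707, 0.708, -0.0]
contact_force: [-0.8, -4.7, 3.2]
gripper_width: 0.235
```

{"api": "arm_command", "payload": {"series": [[20, [-8, 0, 0], 0]]}}

```text
t: 29.22
eef_pos: [0.5421, -0.1471, 0.0014]
tool_rot: [0.0, -0.707, 0.707, -0.0]
contact_force: [-0.0, -4.3, 2.9]
gripper_width: 0.232
```

{"api": "arm_command", "payload": {"series": [[20, [-8, 0, 0], 0]]}}

```text
t: 29.35
eef_pos: [0.5419, -0.139, 0.0013]
tool_rot: [0.0, -0.707, 0.707, -0.0]
contact_force: [-0.9, -4.2, 3.1]
gripper_width: 0.231
```

Run:
```python
from h import *
for i in range(2):
    im=read_camera('wrist');print(status.get_obs()['contact_force'].round(2))
go(.546,-.112,.002)
cv2.imwrite('pics/w27.png',im)
```

```text
[-0.06 -1.    1.44]
[ 0.64 -0.9   1.74]
t 29.45 pos [ 541.8 -137.6    1.3] F [ 0.64 -0.9   1.74] w 0.231 yaw -1.57 | shift [-25.6  -4.2  -0.7] roll 0.001
```

View pics/w27.png

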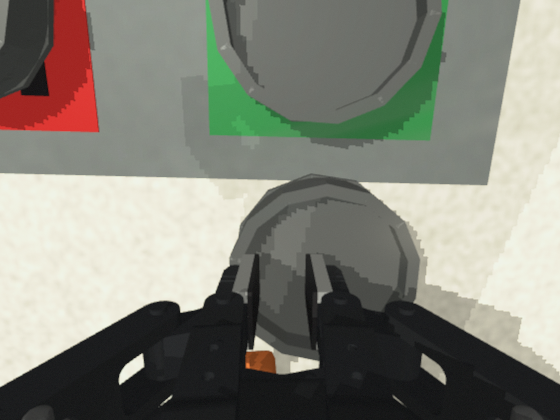

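R's sideways tow reads about 4.6 N against C's 2.8 N measured the same way. That settles the order: C fine, R medium, L coarse. R continues to yellow along the lane.

{"api": "arm_command", "payload": {"series": [[20, [-14, 0, 0], 0], [20, [-28, 0, 0], 0], [20, [-42, 0, 0], 0], [20, [-56, 0, 0], 0], [20, [-70, 0, 0], 0], [20, [-84, 0, 0], 0], [20, [-98, 0, 0], 0], [20, [-112, 0, 0], 0]]}}

```text
t: 30.45
eef_pos: [0.5416, -0.0267, 0.0012]
tool_rot: [-0.0, -0.707, 0.707, 0.0]
contact_force: [0.2, -4.3, 0.4]
gripper_width: 0.238
```

{"api": "arm_command", "payload": {"series": [[20, [-14, 0, 0], 0], [20, [-28, 0, 0], 0], [20, [-42, 0, 0], 0], [20, [-56, 0, 0], 0], [20, [-70, 0, 0], 0], [20, [-84, 0, 0], 0], [20, [-98, 0, 0], 0], [20, [-98, 0, 0], 0]]}}

```text
t: 31.45
eef_pos: [0.5419, 0.0732, 0.0014]
tool_rot: [-0.001, 0.708, -0.707, -0.001]
contact_force: [0.8, 0.9, -0.6]
gripper_width: 0.234
```

Run:
```python
from h import *
go(.671,.148,.002)
im=read_camera('wrist')
cv2.imwrite('pics/w28.png',im)
```

```text
t 31.45 pos [541.9  73.2   1.4] F [ 0.81  0.86 -0.56] w 0.234 yaw -1.569 | shift [ -74.6 -129.3   -0.4] roll 0.002
```

View pics/w28.png

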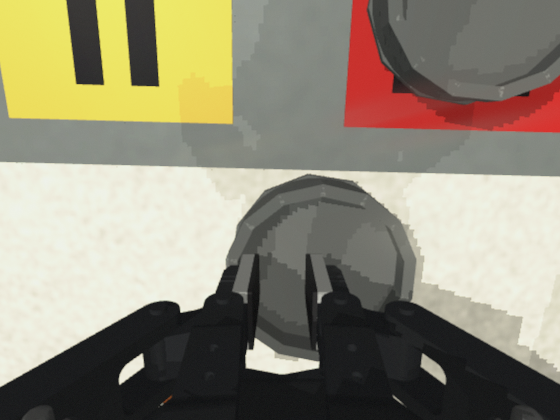

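Clear of the red disc. Next is the diagonal onto yellow.

{"api": "arm_command", "payload": {"series": [[20, [-6, -10, 0], 0], [20, [-12, -20, 0], 0], [20, [-18, -30, 0], 0], [20, [-24, -40, 0], 0], [20, [-30, -50, 0], 0], [20, [-36, -60, 0], 0], [20, [-42, -70, 0], 0], [20, [-48, -80, 0], 0]]}}

```text
t: 32.5
eef_pos: [0.6225, 0.1188, 0.0012]
tool_rot: [-0.0, -0.707, 0.707, 0.0]
contact_force: [-2.0, -1.8, -0.7]
gripper_width: 0.232
```

{"api": "arm_command", "payload": {"series": [[20, [-6, -10, 0], 0], [20, [-12, -20, 0], 0], [20, [-18, -30, 0], 0], [20, [-22, -38, 0], 0], [20, [-26, -44, 0], 0], [20, [-26, -44, 0], 0]]}}

```text
t: 33.25
eef_pos: [0.6669, 0.1449, 0.0016]
tool_rot: [0.001, -0.707, 0.707, -0.0]
contact_force: [-0.7, 0.4, 0.1]
gripper_width: 0.243
```

Run:
```python
from h import *
go(.671,.148,.002)
m=camera_model('wrist');im=read_camera('wrist')
c=(.6544,.145)
cv2.polylines(im,[proj(m,circ(c,.04,.027)).astype(np.int32)],True,(0,0,255),1)
cv2.polylines(im,[proj(m,circ(c,.05,.0015)).astype(np.int32)],True,(255,0,0),1)
cv2.imwrite('pics/w29.png',im)
```

```text
t 33.25 pos [666.9 144.9   1.6] F [-0.68  0.35  0.08] w 0.243 yaw -1.572 | shift [-3.1 -4.1 -0.4] roll -0.001
```

View pics/w29.png

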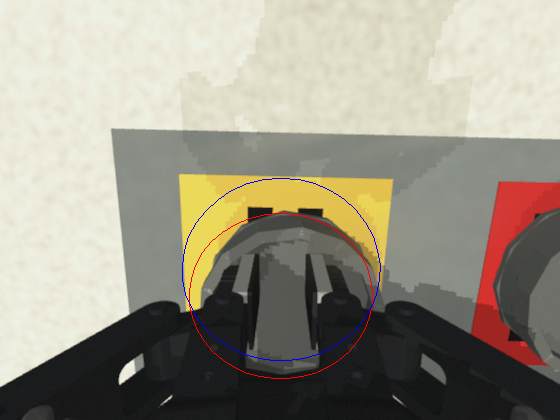

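{"api": "arm_command", "payload": {"series": [[20, [-2, -4, 0], 0], [20, [-4, -7, 0], 0], [20, [-4, -7, 0], 0]]}}

```text
t: 33.67
eef_pos: [0.6732, 0.1481, 0.0014]
tool_rot: [0.0, -0.707, 0.708, -0.0]
contact_force: [-2.6, -2.4, 1.9]
gripper_width: 0.235
```

{"api": "arm_command", "payload": {"series": [[20, [2, 5, 0], 0], [20, [3, 8, -25], 0], [20, [3, 8, -60], 0], [20, [3, 8, -100], 0], [20, [3, 8, -100], 0]]}}

```text
t: 34.3
eef_pos: [0.6684, 0.1466, 0.1076]
tool_rot: [0.005, -0.707, 0.708, -0.002]
contact_force: [0.1, 0.6, 1.0]
gripper_width: 0.237
```

Run:
```python
from h import *
go(.6,.2,.2)
m=camera_model('wrist');im=read_camera('wrist')
for c in ((.6544,.145),(.651,-.005)):
  cv2.polylines(im,[proj(m,circ(c,.04,.027)).astype(np.int32)],True,(0,0,255),1)
  cv2.polylines(im,[proj(m,circ(c,.05,.0015)).astype(np.int32)],True,(255,0,0),1)
cv2.imwrite('pics/w30.png',im)
```

```text
t 34.3 pos [668.4 146.6 107.6] F [0.13 0.6  1.04] w 0.237 yaw -1.572 | shift [-53.6  67.5 -92.9] roll -0.001
```

View pics/w30.png

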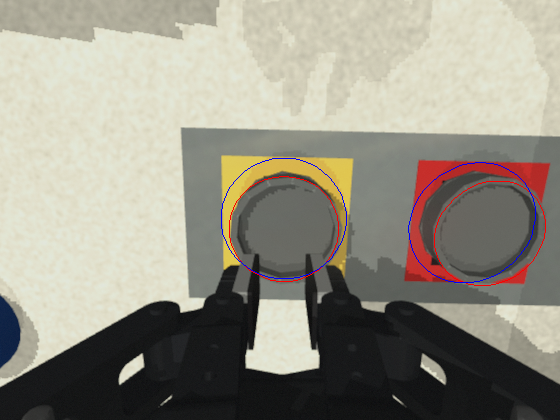

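{"api": "arm_command", "payload": {"series": [[20, [0, 0, -60], 0], [20, [0, 0, -120], 0], [20, [-400, 368, -140], 0], [20, [-400, 368, -140], 0], [20, [-400, 368, -140], 0], [20, [-400, 368, -140], 0], [20, [-400, 368, -140], 0], [20, [-400, 368, -140], 0]]}}

```text
t: 35.35
eef_pos: [0.4097, 0.4222, 0.2349]
tool_rot: [-0.0, -0.707, 0.708, -0.0]
contact_force: [1.2, 0.4, 0.4]
gripper_width: 0.235
```

{"api": "arm_command", "payload": {"series": [[20, [-150, 140, 0], 0], [20, [-150, 140, 0], 0], [20, [-150, 140, 0], 0], [20, [-150, 140, 0], 0], [20, [-150, 140, 0], 0]]}}

```text
t: 35.98
eef_pos: [0.2695, 0.5722, 0.2346]
tool_rot: [0.0, 0.708, -0.706, -0.0]
contact_force: [0.2, -0.9, 0.1]
gripper_width: 0.229
```

Run:
```python
from h import *
go(.6,.2,.2)
for n in ('top','side'):
  m=camera_model(n);im=read_camera(n);cv2.imwrite(f'pics/{n}31r.png',im)
  for c in ((.6544,.145),(.651,-.005),(.647,-.1555)):
    cv2.polylines(im,[proj(m,circ(c,.04,.027)).astype(np.int32)],True,(255,255,255),1)
  x0,y0=(130,110) if n=='top' else (170,120)
  cv2.imwrite(f'pics/{n}31.png',cv2.resize(im[y0:y0+200,x0:x0+270],None,fx=2.9,fy=2.9,interpolation=cv2.INTER_CUBIC))
```

```text
t 35.98 pos [269.5 572.2 234.6] F [ 0.19 -0.91  0.12] w 0.229 yaw -1.568 | shift [ 373.  -329.6   34.6] roll 0.003
```

View pics/top31.png

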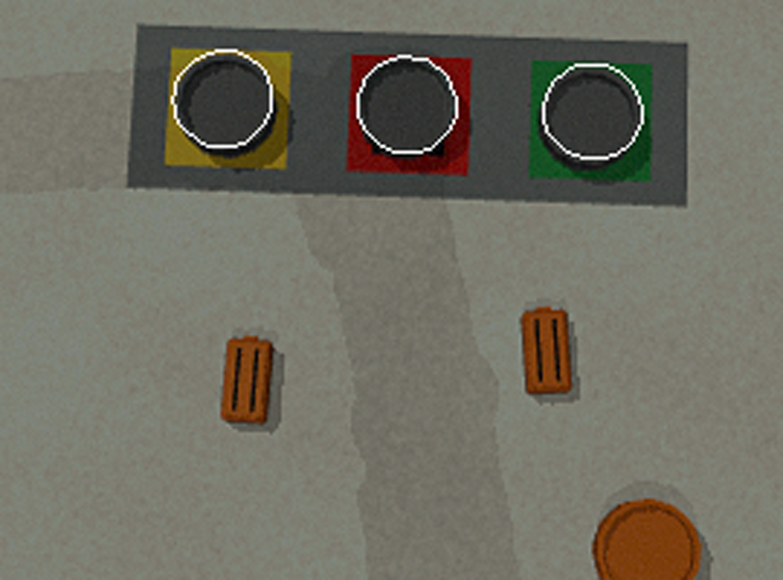

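View pics/side31.png

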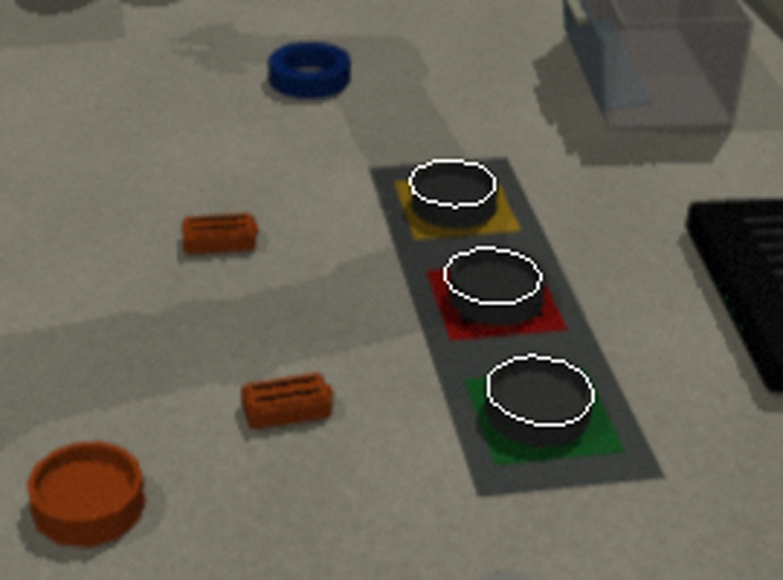

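Run:
```python
from h import *
o=status.get_obs();print(o['t'],abs(o['joint_vel']).max())
print(bot.hand_in())
```

```text
36.075 0.024411242348294598
the job is handed in; nothing more can be done
None
```

I felt the three discs, slid each onto its mark and handed the job in at 36 s of the 72 s allowed. I got no verdict back.

| Disc at the start | Forward tow at matched height, mean | Sole | Mark |
|---|---|---|---|
| Left (y ≈ +0.25) | about 7.6 N | coarse | red |
| Middle (y ≈ 0) | about 2.6 N | fine | green |
| Right (y ≈ −0.23) | about 4.9 N | medium | yellow |

**Last checks:** in the final top, side and wrist pictures each disc looks flat and its rim sits about 3–4 mm from its mark's centre. The two battery cases and the tape look unmoved. The jar was not rechecked in the last pictures, but the arm never went near it. The arm ended clear of everything.

**What disagreed:**
- **Forces:** the fine disc read about 2.0–2.8 N on average, against the stated 1.1 N. The medium disc read 2.7–4.9 N on average, against 3.1 N. I sorted the discs by order rather than by value, and left > right > middle held wherever I could compare them the same way.
- **Fingertips:** at 20 mm opening they stood about 20 mm behind the TCP, not 17 mm ahead of it. I found this by feeling downward, and pressed the right disc's recess floor with about 79 N for a moment.

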